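Put the specimen holders back in their tray

ROBOT

A 6-joint arm with a two-finger parallel gripper is mounted at the origin on the work surface. World frame = base frame: x ahead of the robot, y to its left, z up, the work surface at z = 0. Lengths are in m, angles in rad, forces in N, time in s.
With the tool pointing down it reaches from about 0.425 to 0.95 m from the base axis. Payload 14.7 kg.
Tool frame: the origin (TCP) lies at the very end of the fingers, on their centre line; the grasp point (between the pads) lies 19 mm behind it (arm.hold_point_z is the distance from the TCP to the grasp point, in m); z points along the fingers, y is the direction in which the jaws open and shut (so a half turn about z gives the same grasp; the last joint's range is limited). The gripper opens to 85 mm and grips with 20 to 120 N. Pads are 22 mm wide; open, the fingers measure 114 mm over their backs; the gripper's body (76 mm by 85 mm) begins 54 mm behind the grasp point. The pads swing forward as they close: fully open they stand 13 mm farther back than shut.
Start: joints at [-1.345, 0.48, 1.596, -0, 1.065, -0.047], TCP at [0.175, -0.626, 0.231] pointing down, gripper open.
Joint ranges: [-2.75, 2.75], [-0.82, 2.05], [0.23, 2.67], [-1.56, 4.7], [0.09, 2.69], [-2.92, 2.92]. Speed limits (rad/s): [1.89, 1.89, 2.39, 3.01, 3.01, 3.01].

INTERFACE

Orientations are given as a rotation vector (axis times angle).
In Python, from station import arm, snapshot, job_done, recognise, tip_of gives the robot as it stands. The module is installed in compiled form; this text tells all that it offers.
- The arm moves only by the shell command python3 -m crank 'ROWS' [FORCE]. ROWS is JSON, a list of rows, each a list of 5 numbers: the finger opening in mm, from 0 to 85.4, then the shift along the tool's x, y, z in mm, then the turn about the tool's z in rad. In form: [[grip, tx, ty, tz, turn], ...]. A call has 1 to 10 rows; each row is the pose to reach, as a shift and turn from the pose measured when the call began, along the tool's axes at that moment; what a row does not reach only later rows make up. A row lasts 1/10 s, in which the tool goes at most 50 mm and 8.59 degrees, less where a joint would pass 70% of its speed; a pose out of reach is approached as far as the arm can. A call with a gripper value outside its range is refused whole. The fingers move at their own pace and stop on an object; FORCE is the grip in N (left out, the last holds). Time passes only in rows, so rows that repeat a pose let the fingers close. It gives the time, the measured TCP pose, the force and the opening at its end, in the units of the state.
- arm.observe(): the state, without advancing time (a new reading comes with each control period).
- snapshot(name): name is "scene" or "side" or "wrist"; returns a dict with "pixels" (480x640x3 uint8, blue, green, red), "range_z" (480x640 float32, m along the optical axis (not along the pixel's ray), 0 where there is no reading), "fx", "fy", "cx", "cy" (pixels), "R" (3x3) and "t" (3): a world point X has camera coordinates R X + t. Camera axes: x right, y down, z forward; pixel columns grow to the right and rows downward; lengths in m; the calibration is good to about 2 mm. The wrist camera is an equidistant fisheye: a pixel r from the principal point sees the ray r / f radians off the axis. A picture is of the moment at which its call begins.
- job_done(): hands the job in, once; it reports no verdict.
Trained networks look in the newest picture that a camera, given by its name, has taken for a name from the list of things; names that differ only in an ending like _2 or _b are one class to them, and where a whole thing is asked for, a point or a joint stands for the part that bears it (a point fixed in the world has none). Each returns a list of dicts, best first, with "confidence" (0 to 1); they miss things now and then, are a little off and sometimes report something else, mostly with a low value. They report only what shows in the picture. A call takes as long as a camera call.
- recognise(camera, query): "rect" ([left, top, right, bottom] in pixels, round what is visible of it).
- tip_of(camera, query): "xy" ([column, row] in pixels: a listed point, or the origin of a listed thing).
The state is a dict: "clock": time; "joints": joint angles; "joint_velocities": joint speeds; "joint_efforts": joint torques, N m; "eef_pos": TCP position; "ee_rot": TCP orientation; "force": force on the tool from outside, world axes, zero at the start; "wrist_torque": the same for the moment, N m; "grip_width": finger opening in m.
Only numpy, scipy, OpenCV 4.12 (cv2) and the standard library are available. Lean on these libraries where they do the work, as an engineer would, in place of code of your own. Each camera call takes 0.05 s, during which the arm holds its last target.

TASK

Sectioning is over: put the four specimen holders back in the accessory tray, each standing upright and fully down in the foam pocket cut to its own shape and size (slim round, stout round, square, oblong). Set them down rather than dropping them, and leave the two eyepieces standing among them where they are.

Things in the scene. Friction and masses are not known exactly. Their poses are not given: they have to be found in the camera images.
- capsule_chuck: Slim round specimen holder: aluminium cylinder 24 mm in diameter, 44 mm tall, knurled band, small steel collet with amber resin block on top (56 mm in all), 0.1 kg. Goes in the small round pocket. Loose, stands on the table. Origin: centre of its underside, z up. Grip with fingertips 17 mm above the underside to clear the foam.
- universal_chuck: Stout round specimen holder: aluminium cylinder 40 mm in diameter, 44 mm tall, knurled band, three steel jaws round an amber resin block on top (56 mm in all), 0.2 kg. Goes in the large round pocket. Loose, stands on the table. Origin: centre of its underside, z up. Grip with fingertips 17 mm above the underside to clear the foam.
- vice_holder: Square specimen holder: aluminium, 34 x 34 mm, 46 mm tall, two steel jaws holding an amber resin slab (52 mm in all), 0.18 kg. A dark screw sticks out 9 mm on its +x side, 38 mm up: grip across y (34 mm). Goes in the square pocket. Loose, stands on the table. Origin: centre of its underside, z up. Grip with fingertips 17 mm above the underside to clear the foam.
- arc_holder: Oblong specimen holder: foot 62 (x) x 26 mm (y), curved rail rising to 28 mm at both ends (69 mm overall), mid carriage 26 (x) x 28 mm (y), 44 mm tall, collet, amber block above (56 mm), +x side screw, 0.17 kg. Grip the carriage across y. Goes in the oblong pocket, either way round. Loose, stands on the table. Origin: centre of its underside, z up. Grip with fingertips 17 mm above the underside.
- insert_small_round: Black foam insert 97 x 97 x 14 mm, one of four edge to edge (2 x 2, order varies) in a shallow grey tray 208 mm square, rim 18 mm high. Fixed; underside 4 mm, top 18 mm above the table. In its centre a round pocket 40 mm in diameter, 10 mm deep, light floor 4 mm above the origin. Origin: centre of the underside, below the pocket's centre; z up.
- insert_large_round: Black foam insert 97 x 97 x 14 mm, one of four edge to edge (2 x 2, order varies) in a shallow grey tray 208 mm square, rim 18 mm high. Fixed; underside 4 mm, top 18 mm above the table. In its centre a round pocket 56 mm in diameter, 10 mm deep, light floor 4 mm above the origin. Origin: centre of the underside, below the pocket's centre; z up.
- insert_square: Black foam insert 97 x 97 x 14 mm, one of four edge to edge (2 x 2, order varies) in a shallow grey tray 208 mm square, rim 18 mm high. Fixed; underside 4 mm, top 18 mm above the table. In its centre a square pocket 50 x 50 mm, sides along x and y, 10 mm deep, light floor 4 mm above the origin. Origin: centre of the underside, below the pocket's centre; z up.
- insert_oblong: Black foam insert 97 x 97 x 14 mm, one of four edge to edge (2 x 2, order varies) in a shallow grey tray 208 mm square, rim 18 mm high. Fixed; underside 4 mm, top 18 mm above the table. In its centre an oblong pocket 78 mm (along x) by 44 mm (y), 10 mm deep, light floor 4 mm above the origin. Origin: centre of the underside, below the pocket's centre; z up.
- eyepiece_a: Microscope eyepiece standing upright among the holders: black, round, 37 mm across, 56 mm tall, glass lens on top, steel band near the foot, 90 g, loose. To be left standing where it is. Origin: centre of its underside; z up.
- eyepiece_b: Second microscope eyepiece standing upright among the holders: black, round, 37 mm across, 56 mm tall, glass lens on top, steel band near the foot, 90 g, loose. To be left standing where it is. Origin: centre of its underside; z up.

How it is judged:
At the end, for the whole second after the job is handed in: Each holder stands in its own pocket: within 12.5 mm (sideways) of the pocket's centre, foot within 3 mm of the pocket floor, upright within 0.1 rad, at rest (under 0.02 m/s). Both eyepieces are upright (0.2 rad) and within 20 mm of where they began (horizontal distance between capsule_chuck and insert_small_round below 0.0125 m and z of capsule_chuck in the frame of insert_small_round below 0.007 m and angle between each of capsule_chuck, universal_chuck, vice_holder, arc_holder's own z axis and vertical below 0.1 rad and linear speed of each of capsule_chuck, universal_chuck, vice_holder, arc_holder below 0.02 m/s and horizontal distance between universal_chuck and insert_large_round below 0.0125 m and z of universal_chuck in the frame of insert_large_round below 0.007 m and horizontal distance between vice_holder and insert_square below 0.0125 m and z of vice_holder in the frame of insert_square below 0.007 m and horizontal distance between arc_holder and insert_oblong below 0.0125 m and z of arc_holder in the frame of insert_oblong below 0.007 m and distance of each of eyepiece_a, eyepiece_b from where it was at the start of the episode below 0.02 m and angle between each of eyepiece_a, eyepiece_b's own z axis and vertical below 0.2 rad); the robot touches nothing.
It fails at once if an eyepiece is shifted by more than 20 mm or tipped (not (distance of eyepiece_a from where it was at the start of the episode below 0.02 m) or not (angle between eyepiece_a's own z axis and vertical below 0.2 rad) or not (distance of eyepiece_b from where it was at the start of the episode below 0.02 m) or not (angle between eyepiece_b's own z axis and vertical below 0.2 rad)).
It fails at once if a holder is dropped (falls faster than 0.6 m/s just above its pocket) ((horizontal distance between capsule_chuck and insert_small_round below 0.03 m and z of capsule_chuck in the frame of insert_small_round below 0.05 m and linear speed of capsule_chuck above 0.6 m/s) or (horizontal distance between universal_chuck and insert_large_round below 0.03 m and z of universal_chuck in the frame of insert_large_round below 0.05 m and linear speed of universal_chuck above 0.6 m/s) or (horizontal distance between vice_holder and insert_square below 0.03 m and z of vice_holder in the frame of insert_square below 0.05 m and linear speed of vice_holder above 0.6 m/s) or (horizontal distance between arc_holder and insert_oblong below 0.03 m and z of arc_holder in the frame of insert_oblong below 0.05 m and linear speed of arc_holder above 0.6 m/s)).
It also fails if it takes over 106 s, if anything falls off the work surface, if the arm or the gripper's body presses on something with over 40 N, if the wrist force passes 120 N, or if a joint passes its speed limit or range.

## Working session

There is one attempt and no reset: what is moved stays moved. The work goes in short steps, Python scripts to look and compute and a shell command to move; the robot and the scene stay as the last step left them, time stands still between calls to the robot, and variables do not carry over. Pictures are saved under pics/ and viewed, and the job is handed in when it is done.

```bash
mkdir -p pics; ls
python3 - <<'E'
from station import arm, snapshot
import cv2
print(arm.observe(), arm.hold_point_z)
for n in ("scene","side","wrist"):
    s=snapshot(n); cv2.imwrite(f"pics/{n}0.png",s["pixels"]); print(n,s["fx"],s["fy"],s["cx"],s["cy"],s["R"],s["t"])
E
```

```text
pics
{'clock': 0.0, 'joints': array([-1.34461257e+00,  4.80829050e-01,  1.59687097e+00,  2.89023548e-05,
        1.06513243e+00, -4.65808537e-02]), 'joint_velocities': array([-0.00106011, -0.00030792,  0.00203524, -0.00047607, -0.00062345,
       -0.00117536]), 'joint_efforts': array([ 1.99767775e-03, -9.50640750e+01, -4.30179119e+01,  1.60432246e-04,
        1.23994253e-02, -1.12495800e-05]), 'eef_pos': array([ 0.17505285, -0.62554471,  0.2306753 ]), 'ee_rot': array([-3.11119830e+00, -4.26940664e-01,  1.35052944e-04]), 'force': array([-0.20595897, -0.31598529,  0.97923   ]), 'wrist_torque': array([-0.05962156, -0.07582427, -0.00299707]), 'grip_width': 0.08499746393290482} 0.0187
scene 619.6642381936017 619.6642381936017 315.76806105477476 228.02519542022102 [[-0.05431473  0.9983565  -0.01828122]
 [ 0.58638946  0.01707261 -0.80984932]
 [-0.80820623 -0.05470667 -0.58635303]] [ 0.0105865  -0.29093454  1.56882949]
side 603.961889381215 603.961889381215 326.2911228617514 237.9416729721025 [[-0.7796157  -0.62625285 -0.00259397]
 [-0.37932768  0.47550876 -0.79372661]
 [ 0.498307   -0.61781777 -0.60826913]] [0.41742082 0.2191226  0.83894944]
wrist 371.64829954431775 371.64829954431775 323.92584749870247 237.10252210590335 [[ 0.26934521 -0.9630431  -0.00107249]
 [-0.92989779 -0.26036442  0.25980852]
 [-0.25048604 -0.06898087 -0.96565956]] [-0.64869324 -0.03271465  0.37826904]
```

View pics/scene0.png

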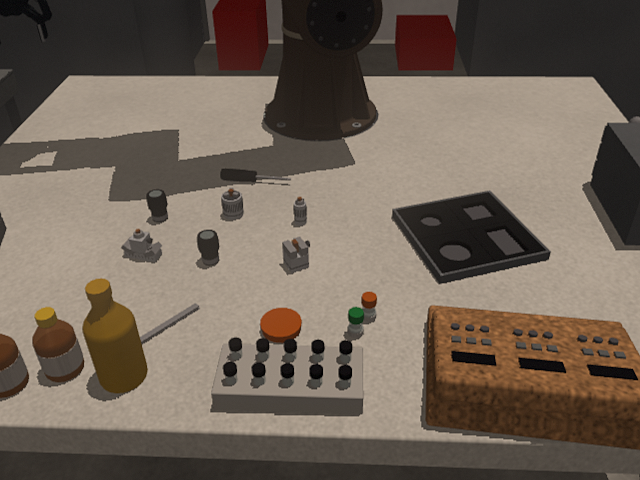

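View pics/side0.png

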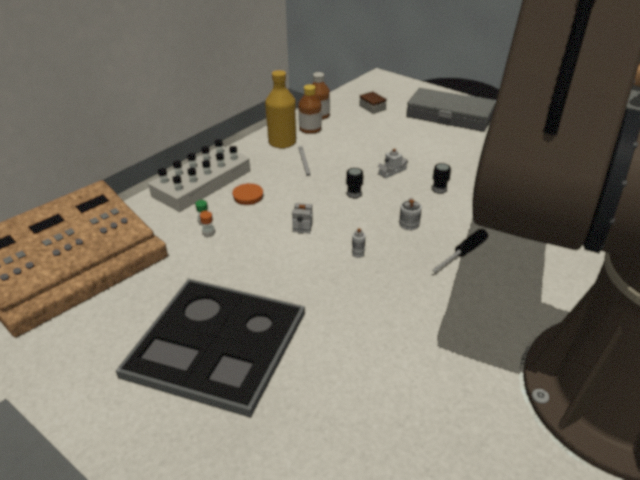

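View pics/wrist0.png

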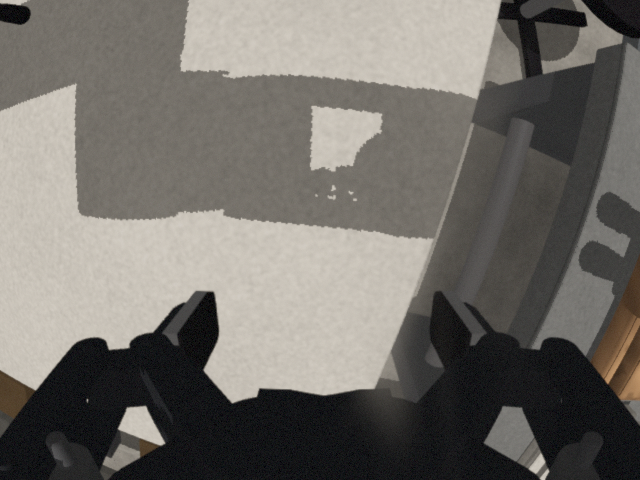

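The scene picture shows the stout round holder at (232,203), slim round at (300,210), vice at (296,253) and arc at (140,244). The eyepieces are at (157,203) and (208,246), and the tray at (470,235). Next I'll locate these in world coordinates.

```bash
cat > h.py <<'E'
import numpy as np, cv2
from station import arm, snapshot, recognise, tip_of
def ray(s,xy,wrist=False):
    d=np.array([(xy[0]-s["cx"])/s["fx"],(xy[1]-s["cy"])/s["fy"]])
    if wrist:
        r=np.linalg.norm(d); k=np.tan(r)/r if r>1e-9 else 1; d=d*k
    v=s["R"].T@np.array([d[0],d[1],1.]); c=-s["R"].T@s["t"]
    return c,v
def atz(s,xy,z,wrist=False):
    c,v=ray(s,xy,wrist); return c+v*(z-c[2])/v[2]
def cloud(s,wrist=False):
    h,w=s["range_z"].shape; u,v=np.meshgrid(np.arange(w),np.arange(h))
    x=(u-s["cx"])/s["fx"]; y=(v-s["cy"])/s["fy"]
    if wrist:
        r=np.hypot(x,y)+1e-9; ok=r<1.4; k=np.where(ok,np.tan(np.minimum(r,1.4))/r,0); x=x*k;y=y*k
    Z=s["range_z"]; P=np.stack([x*Z,y*Z,Z],-1).reshape(-1,3)
    good=(Z>0).ravel(); W=(P-s["t"])@s["R"]
    return W,good
names=["capsule_chuck","universal_chuck","vice_holder","arc_holder","eyepiece_a","insert_small_round","insert_large_round","insert_square","insert_oblong"]
E
python3 - <<'E'
from h import *
S={}
for n in ("scene","side"):
    s=snapshot(n)
    for q in names:
        z=0.004 if q.startswith("insert") else 0
        for d in tip_of(n,q)[:3]:
            if d["confidence"]>.3: print(n,q,round(d["confidence"],2),np.round(d["xy"],1),np.round(atz(s,d["xy"],z)[:2],4))
    W,g=cloud(s); S[n]=W[g]
# topdown height map
for n,W in S.items():
    m=(W[:,0]>.2)&(W[:,0]<.85)&(W[:,1]>-.45)&(W[:,1]<.5)&(W[:,2]>-.02)&(W[:,2]<.09)
    W=W[m]; im=np.zeros((520,760,3),np.uint8)
    o=np.argsort(W[:,2]);W=W[o]
    px=((W[:,1]+.45)*800).astype(int);py=((W[:,0]-.2)*800).astype(int)
    c=cv2.applyColorMap(np.clip((W[:,2]+.01)/.08*255,0,255).astype(np.uint8).reshape(-1,1),cv2.COLORMAP_JET)[:,0]
    for x,y,cc in zip(px,py,c): cv2.rectangle(im,(int(x),int(y)),(int(x)+1,int(y)+1),cc.tolist(),-1)
    cv2.imwrite(f"pics/top_{n}.png",im)
E
```

```text
scene capsule_chuck 0.62 [296.5 224. ] [ 0.4837 -0.021 ]
scene universal_chuck 0.76 [234.3 213.1] [ 0.4506 -0.1458]
scene vice_holder 0.85 [298.2 264.6] [ 0.6051 -0.0084]
scene vice_holder 0.37 [455.4 255.5] [0.571  0.2671]
scene arc_holder 0.77 [142.5 253.1] [ 0.5815 -0.2912]
scene eyepiece_a 0.88 [159.9 216.9] [ 0.4676 -0.2892]
scene eyepiece_a 0.7 [207.9 260.9] [ 0.6    -0.1686]
scene insert_small_round 0.96 [434.  223.8] [0.4812 0.2382]
scene insert_large_round 0.84 [453.4 256.1] [0.5779 0.2623]
scene insert_square 0.88 [476.1 212.3] [0.4407 0.3225]
scene insert_oblong 0.82 [503.4 244. ] [0.5401 0.3557]
side capsule_chuck 0.86 [357.5 253.6] [ 0.4788 -0.0194]
side universal_chuck 0.72 [413.8 224.5] [ 0.4471 -0.1584]
side vice_holder 0.71 [305.4 225.4] [ 0.608  -0.0264]
side vice_holder 0.59 [439.9 191.3] [ 0.4674 -0.2913]
side arc_holder 0.75 [392.1 171. ] [ 0.59  -0.297]
side eyepiece_a 0.87 [354.5 196.8] [ 0.5935 -0.1645]
side eyepiece_a 0.82 [437.1 189. ] [ 0.4764 -0.2953]
side eyepiece_a 0.69 [203.1 313.8] [0.5811 0.2586]
side insert_small_round 0.9 [257.5 326.9] [0.4898 0.2277]
side insert_small_round 0.44 [409.1 222.6] [ 0.4548 -0.1532]
side insert_large_round 0.89 [201.5 313.3] [0.5805 0.2619]
side insert_large_round 0.43 [358.2 252.8] [ 0.4763 -0.018 ]
side insert_square 0.69 [233.1 376. ] [0.4496 0.3195]
side insert_square 0.54 [174.7 359.7] [0.5386 0.3518]
side insert_oblong 0.63 [173.  360.3] [0.5396 0.3541]
side insert_oblong 0.63 [387.5 168.5] [ 0.6002 -0.2938]
```

View pics/top_scene.png

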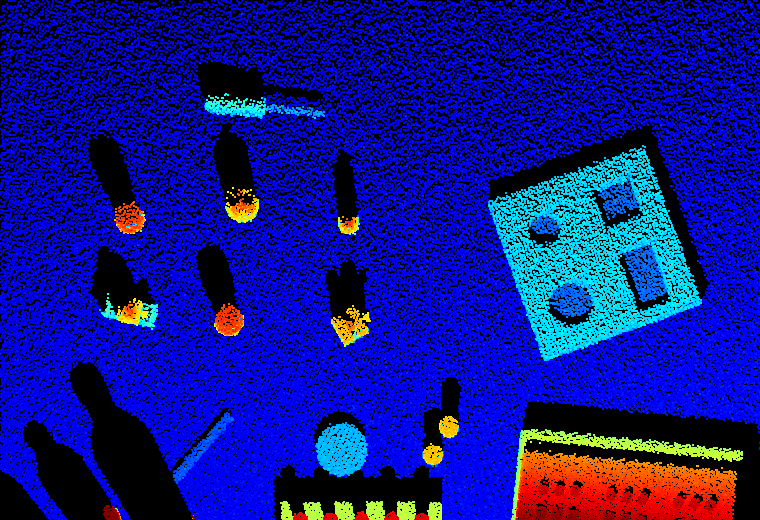

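View pics/top_side.png

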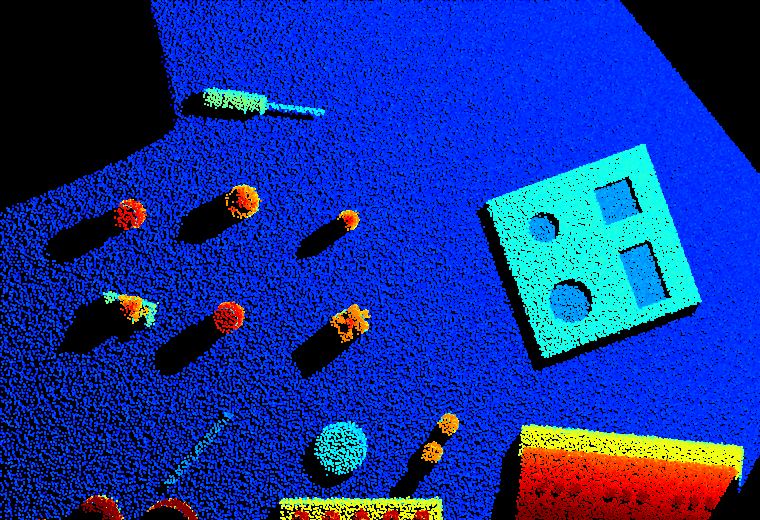

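```bash
cat > loc.py <<'E'
from h import *
from scipy.optimize import least_squares
C={}
for n in ("scene","side"):
    s=snapshot(n); W,g=cloud(s); C[n]=W[g]
    W=C[n]; t=W[(W[:,0]>.35)&(W[:,0]<.66)&(W[:,1]>.1)&(W[:,1]<.5)]
    p=t[(t[:,2]>.011)&(t[:,2]<.026)]
    r=cv2.minAreaRect(p[:,:2].astype(np.float32)); print(n,"tray",r, "table z",np.median(W[(abs(W[:,0]-.5)<.02)&(abs(W[:,1]-.08)<.02)][:,2]), "top z",np.median(p[:,2]))
    for nm,g0 in dict(sr=(.487,.233),lr=(.579,.262),sq=(.447,.321),ob=(.54,.354)).items():
        q=t[(np.hypot(t[:,0]-g0[0],t[:,1]-g0[1])<.046)]
        q=q[(q[:,2]<.0125)]
        rr=cv2.minAreaRect(q[:,:2].astype(np.float32)); print("  ",nm,np.round(rr[0],4),np.round(rr[1],4),round(rr[2],1),np.round(np.median(q[:,2]),4))
O=dict(cap=(.483,-.018,.012),uni=(.450,-.150,.02),ea=(.473,-.290,.0185),eb=(.598,-.165,.0185))
for nm,(x,y,rad) in O.items():
    for n in C:
        W=C[n]; m=(np.hypot(W[:,0]-x,W[:,1]-y)<.04)&(W[:,2]>.008)&(W[:,2]<.044 if nm in("cap","uni") else W[:,2]<.054)
        # side surface: fit circle of known radius
        P=W[m]
        f=lambda c:np.hypot(P[:,0]-c[0],P[:,1]-c[1])-rad
        r=least_squares(f,[x,y],loss="soft_l1",f_scale=.002); print(nm,n,len(P),np.round(r.x,4),np.round(np.median(abs(r.fun)),4),np.round(W[np.hypot(W[:,0]-x,W[:,1]-y)<.03][:,2].max(),3))
for nm,(x,y) in dict(vice=(.605,-.015),arc=(.585,-.294)).items():
    for n in list(C)+["both"]:
        W=np.vstack(list(C.values())) if n=="both" else C[n]
        m=(np.hypot(W[:,0]-x,W[:,1]-y)<.05)&(W[:,2]>.012)
        P=W[m]; print(nm,n,cv2.minAreaRect(P[:,:2].astype(np.float32)))
E
python3 loc.py
```

```text
scene tray ((0.5154485106468201, 0.29302316904067993), (0.21522526443004608, 0.21190889179706573), 19.7740535736084) table z -0.0017986864701748228 top z 0.017091222782482644
   sr [0.5028 0.233 ] [0.0702 0.0678] 48.8 -0.7492
   lr [0.5688 0.2662] [0.0507 0.0534] 51.9 0.0083
   sq [0.4468 0.3243] [0.0465 0.0483] 21.0 0.0082
   ob [0.5332 0.3596] [0.087  0.0712] 42.7 0.0071
side tray ((0.5142328143119812, 0.2911059856414795), (0.21041031181812286, 0.21329547464847565), 19.786863327026367) table z 0.003553587986863271 top z 0.02070005061679353
   sr [0.4889 0.2247] [0.0347 0.0334] 87.5 0.0115
   lr [0.5812 0.2593] [0.0529 0.0473] 25.3 0.0114
   sq [0.455  0.3179] [0.0477 0.0455] 19.9 0.0114
   ob [0.5479 0.3515] [0.0753 0.0404] 19.8 0.0114
cap scene 221 [ 0.4767 -0.0153] 0.001 0.057
cap side 211 [ 0.4762 -0.0168] 0.0007 0.063
uni scene 389 [ 0.4531 -0.1481] 0.0012 0.058
uni side 341 [ 0.4528 -0.1498] 0.0008 0.062
ea scene 399 [ 0.4679 -0.29  ] 0.0016 0.058
ea side 313 [ 0.47   -0.2929] 0.0016 0.063
eb scene 423 [ 0.5957 -0.1657] 0.0014 0.058
eb side 306 [ 0.598  -0.1686] 0.0018 0.064
vice scene ((0.6038697957992554, -0.010197233408689499), (0.040697578340768814, 0.04391935467720032), 29.543777465820312)
vice side ((0.6023234128952026, -0.010564977303147316), (0.03491879627108574, 0.04626450687646866), 28.823610305786133)
vice both ((0.604548454284668, -0.009322823956608772), (0.040631551295518875, 0.04582562297582626), 26.471940994262695)
arc scene ((0.5883437991142273, -0.28896355628967285), (0.06891857832670212, 0.03133506327867508), 80.63019561767578)
arc side ((0.5853510499000549, -0.28781259059906006), (0.06760378926992416, 0.0333261713385582), 80.407958984375)
arc both ((0.5863170027732849, -0.28860709071159363), (0.06890259683132172, 0.03549578785896301), 80.407958984375)
```

```bash
cat > go.py <<'E'
import sys
from h import *
from scipy.spatial.transform import Rotation as Rn
def plan(x,y,z,yaw_deg=None):
    o=arm.observe(); R=Rn.from_rotvec(o["ee_rot"]).as_matrix(); d=R.T@(np.array([x,y,z])-o["eef_pos"])
    turn=0
    if yaw_deg is not None:
        cur=np.degrees(np.arctan2(R[1,1],R[0,1])); dl=(yaw_deg-cur+90)%180-90
        turn=-np.radians(dl)
    print("shift mm",np.round(d*1000,1),"turn",round(turn,3),"| alt turn",round(turn-np.sign(turn)*np.pi,3),"| now",np.round(o["eef_pos"],4),"j6",round(o["joints"][5],2),"t",round(o["clock"],2),"tilt",np.round(R[2,:2],4), "F",np.round(o["force"],1))
if __name__=="__main__": plan(*map(float,sys.argv[1:]))
E
python3 go.py .586 -.289 .2 -9.6
```

```text
shift mm [ 486.5 -213.8   31.3] turn -1.13 | alt turn 2.011 | now [ 0.1751 -0.626   0.2313] j6 -0.05 t 1.25 tilt [-0.  0.] F [0.3 0.5 0.2]
```

```bash
python3 -m crank '[[55,45,-20,0,-0.1],[55,90,-40,0,-0.2],[55,135,-60,5,-0.3],[55,180,-80,10,-0.42],[55,225,-100,15,-0.54],[55,270,-120,20,-0.66],[55,315,-140,25,-0.78],[55,360,-160,30,-0.9],[55,405,-180,31,-1.02],[55,450,-198,31,-1.13]]' 40; python3 go.py .586 -.289 .2 -9.6
```

```text
clock: 2.25
eef_pos: [0.5564, -0.3123, 0.2001]
ee_rot: [-2.395, -2.033, 0.0]
force: [1.2, -1.1, 0.4]
grip_width: 0.0552
shift mm [27.8 25.4  0.1] turn 0.005 | alt turn -3.137 | now [ 0.5564 -0.3123  0.2001] j6 -0.4 t 2.25 tilt [ 0.0001 -0.0003] F [ 1.2 -1.1  0.4]
```

```bash
cat > look.py <<'E'
import sys
from h import *
s=snapshot("wrist"); k=sys.argv[1]
cv2.imwrite(f"pics/w_{k}.png",s["pixels"])
for q in names[:5]:
    for d in tip_of("wrist",q)[:2]:
        if d["confidence"]>.3: print(q,round(d["confidence"],2),np.round(d["xy"],1),np.round(atz(s,d["xy"],0,True)[:2],4))
W,g=cloud(s,True); np.save("w.npy",W[g]); W=W[g]
m=(W[:,2]>.012)&(W[:,2]<.075)&(W[:,0]>.38)&(W[:,0]<.68)&(W[:,1]>-.36)&(W[:,1]<.05)
# exclude gripper
o=arm.observe()["eef_pos"]
T=W[(abs(W[:,2])<.008)]; print("table z",np.median(T[:,2]))
for nm,(x,y) in dict(vice=(.605,-.015),arc=(.585,-.289),cap=(.4765,-.016),uni=(.453,-.149),ea=(.469,-.2915),eb=(.597,-.167)).items():
    P=W[m&(np.hypot(W[:,0]-x,W[:,1]-y)<.05)]
    if len(P)>100:
        r=cv2.minAreaRect(P[:,:2].astype(np.float32)); print(nm,len(P),np.round(r[0],4),np.round(r[1],4),round(r[2],1))
im=np.zeros((600,800,3),np.uint8); P=W[m]; P=P[np.argsort(P[:,2])]
c=cv2.applyColorMap(np.clip(P[:,2]/.07*255,0,255).astype(np.uint8).reshape(-1,1),cv2.COLORMAP_JET)[:,0]
for p,cc in zip(P,c): 
    a,b=int((p[1]+.38)*1800),int((p[0]-.37)*1800); cv2.rectangle(im,(a,b),(a+1,b+1),cc.tolist(),-1)
cv2.imwrite(f"pics/wt_{k}.png",im)
E
python3 look.py 1
```

```text
arc_holder 0.7 [348.5 182.8] [ 0.5837 -0.2899]
eyepiece_a 0.71 [347.6 181.5] [ 0.5831 -0.2885]
eyepiece_a 0.7 [226.  202.9] [ 0.466 -0.289]
table z -0.00028572802928421694
arc 2444 [ 0.5852 -0.289 ] [0.0691 0.0283] 74.8
uni 1980 [ 0.4532 -0.1484] [0.0396 0.0401] 84.7
ea 1714 [ 0.4697 -0.2884] [0.0349 0.0353] 71.8
eb 1785 [ 0.5958 -0.166 ] [0.0355 0.0353] 25.4
```

View pics/w_1.png

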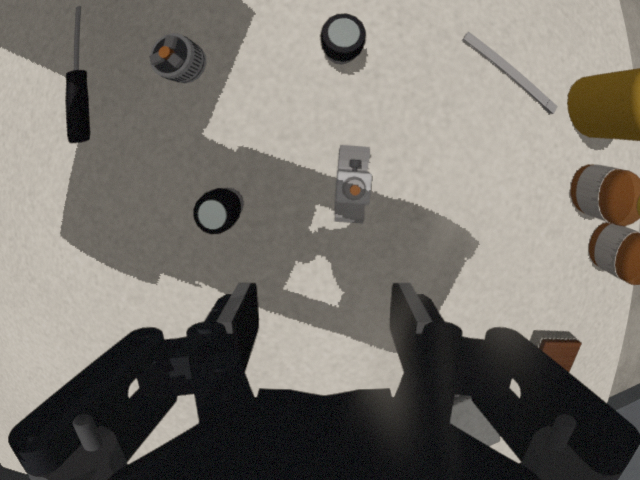

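View pics/wt_1.png

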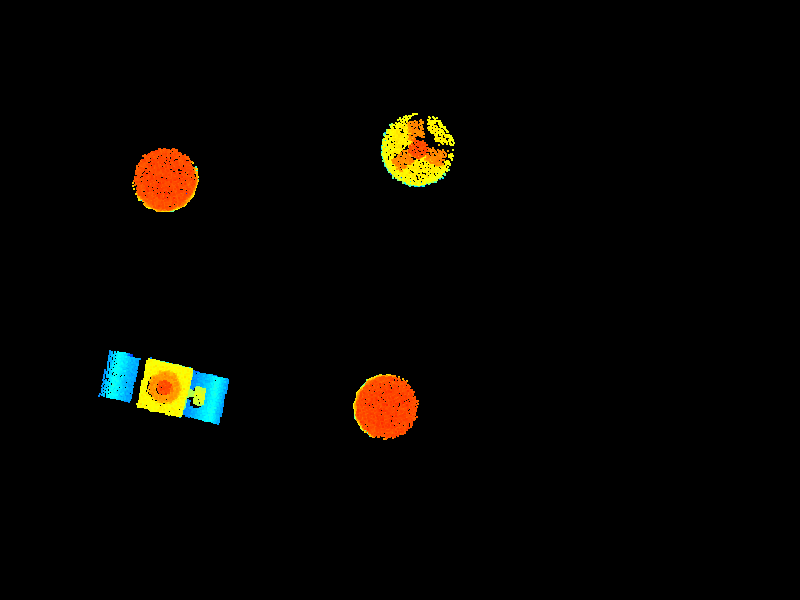

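The wrist view shows the arc at (352,187), about yaw 75°, with the eyepieces at (218,210) and (343,38). The wrist top-down map agrees with the other cameras to within 2–3 mm. I'll grasp the arc first.

```bash
python3 go.py .5852 -.289 .017 -14.5
```

```text
shift mm [ 30.3  26.1 183.2] turn 0.084 | alt turn -3.058 | now [ 0.5545 -0.3145  0.2002] j6 -0.39 t 2.55 tilt [-0.0001 -0.0005] F [-0.7 -1.3  0.1]
```

```bash
python3 -m crank '[[50,30.3,26.1,30,0.084],[50,30.3,26.1,60,0.084],[50,30.3,26.1,90,0.084],[50,30.3,26.1,110,0.084],[50,30.3,26.1,120,0.084],[50,30.3,26.1,120,0.084]]'; python3 look.py 2; python3 go.py .5852 -.289 .017 -14.5
```

```text
clock: 3.15
eef_pos: [0.5839, -0.2896, 0.0792]
ee_rot: [-2.484, -1.92, 0.002]
force: [-0.1, 0.2, 0.3]
grip_width: 0.0503
universal_chuck 0.75 [81.2 98.9] [ 0.45   -0.1463]
arc_holder 0.59 [326.2 247.7] [ 0.5856 -0.2897]
eyepiece_a 0.78 [292.1  45.9] [ 0.5973 -0.1649]
eyepiece_a 0.73 [83.6 99.7] [ 0.4519 -0.1477]
table z -0.0002605716994048596
arc 5623 [ 0.585  -0.2892] [0.0686 0.0279] 76.7
uni 4125 [ 0.4536 -0.1483] [0.0404 0.0402] 78.7
ea 3503 [ 0.4697 -0.2863] [0.0321 0.0361] 82.2
eb 4344 [ 0.5953 -0.1693] [0.028  0.0355] 71.5
shift mm [ 0.3 -0.7 64.4] turn -0.0 | alt turn 3.141 | now [ 0.5858 -0.2894  0.0814] j6 -0.25 t 3.45 tilt [-0.0006  0.0012] F [ 0.6  0.4 -0.6]
```

View pics/w_2.png

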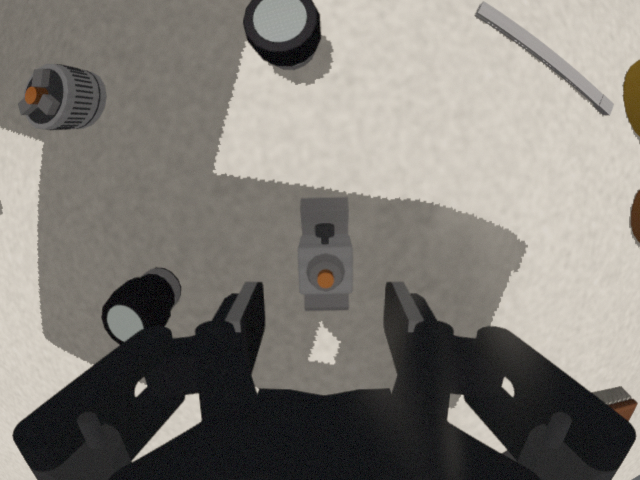

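The arc is centred between the fingers, with its carriage at (325,268) and its axis vertical in the image. I'll descend and close.

```bash
python3 -m crank '[[50,0,0,20,-0.02],[50,0,0,40,-0.02],[50,0,0,55,-0.02],[50,0,0,64,-0.02],[50,0,0,64,-0.02],[28,0,0,64,-0.02],[20,0,0,64,-0.02],[20,0,0,64,-0.02],[20,0,0,64,-0.02],[20,0,0,64,-0.02]]' 40;python3 go.py .5852 -.289 .017 -14.5
```

```text
clock: 4.45
eef_pos: [0.5864, -0.2898, 0.0182]
ee_rot: [2.463, 1.946, 0.001]
force: [-0.2, -0.4, 7.4]
grip_width: 0.0273
shift mm [ 0.5 -1.3  1.2] turn 0.02 | alt turn -3.122 | now [ 0.5864 -0.2898  0.0182] j6 -0.27 t 4.45 tilt [-0.0009  0.0025] F [-0.2 -0.4  7.4]
```

```bash
python3 -m crank '[[20,0,0,-5,0],[20,0,0,-20,0],[20,0,0,-45,0],[20,0,0,-70,0],[20,0,0,-100,0],[20,0,0,-120,0],[20,0,0,-120,0]]';python3 go.py .544 .354 .14 109.8; python3 -c "
from h import *
s=snapshot('wrist');cv2.imwrite('pics/w_3.png',s['pixels'])"
```

```text
clock: 5.15
eef_pos: [0.5878, -0.2904, 0.1424]
ee_rot: [2.459, 1.943, 0.005]
force: [-1.0, -0.3, -2.5]
grip_width: 0.0274
shift mm [ 6.169e+02 -1.916e+02 -5.000e-01] turn 0.992 | alt turn -2.15 | now [ 0.5878 -0.2904  0.1424] j6 -0.27 t 5.15 tilt [-0.0024  0.0078] F [-1.  -0.3 -2.5]
```

View pics/w_3.png

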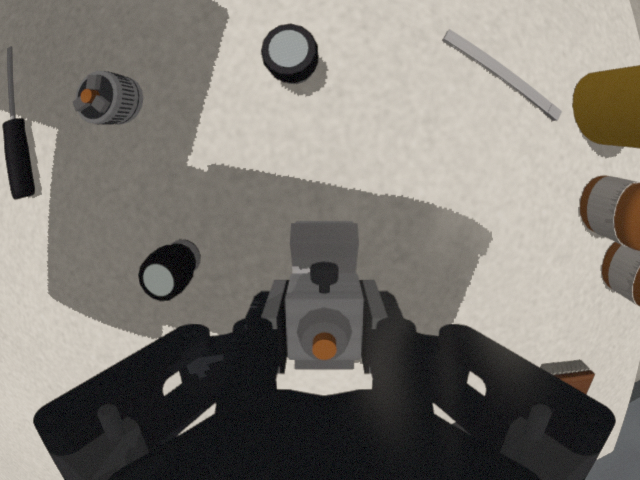

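Arc held, with the carriage at (323,320) between the pads and nothing near it. I'll carry it across to the oblong pocket.

```bash
python3 -m crank '[[20,20,-6,0,0.04],[20,60,-19,0,0.1],[20,100,-31,0,0.16],[20,142,-44,0,0.24],[20,184,-57,0,0.32],[20,228,-71,0,0.4],[20,272,-84,0,0.48],[20,316,-98,0,0.56],[20,356,-111,0,0.64],[20,390,-121,0,0.7]]';python3 go.py .544 .354 .14 109.8
```

```text
clock: 6.2
eef_pos: [0.558, 0.1195, 0.1384]
ee_rot: [2.981, 0.979, 0.004]
force: [0.3, 0.8, -2.6]
grip_width: 0.0273
shift mm [ 127.8 -197.1   -2.4] turn 0.289 | alt turn -2.852 | now [0.558  0.1195 0.1384] j6 1.1 t 6.2 tilt [0.0009 0.0046] F [ 0.3  0.8 -2.6]
```

```bash
python3 -m crank '[[20,20,-31,0,0.06],[20,45,-70,0,0.13],[20,72,-110,0,0.2],[20,95,-147,0,0.26],[20,113,-174,0,0.289],[20,124,-191,0,0.289],[20,127.8,-197,0,0.289],[20,127.8,-197,0,0.289],[20,127.8,-197,0,0.289]]'
cat > tray.py <<'E'
import sys
from h import *
s=snapshot("wrist"); cv2.imwrite(f"pics/t_{sys.argv[1]}.png",s["pixels"])
for q in names[5:]:
    for d in tip_of("wrist",q)[:2]:
        if d["confidence"]>.3: print(q,round(d["confidence"],2),np.round(d["xy"],1),np.round(atz(s,d["xy"],.004,True)[:2],4))
W,g=cloud(s,True);W=W[g]
T=W[abs(W[:,2])<.006]; print("table z",np.median(T[:,2]) if len(T) else None)
m=(W[:,2]>-.01)&(W[:,2]<.1)&(W[:,0]>.36)&(W[:,0]<.68)&(W[:,1]>.14)&(W[:,1]<.45)
im=np.zeros((600,800,3),np.uint8); P=W[m]; P=P[np.argsort(P[:,2])]
c=cv2.applyColorMap(np.clip((P[:,2]+.005)/.04*255,0,255).astype(np.uint8).reshape(-1,1),cv2.COLORMAP_JET)[:,0]
for p,cc in zip(P,c):
    a,b=int((p[1]-.13)*1800),int((p[0]-.36)*1800); cv2.rectangle(im,(a,b),(a+1,b+1),cc.tolist(),-1)
cv2.imwrite(f"pics/tt_{sys.argv[1]}.png",im)
for nm,g0 in dict(sr=(.487,.230),lr=(.577,.262),sq=(.453,.321),ob=(.544,.354)).items():
    q=W[(np.hypot(W[:,0]-g0[0],W[:,1]-g0[1])<.045)&(W[:,2]>.003)&(W[:,2]<.0125)]
    if len(q)>100:
        rr=cv2.minAreaRect(q[:,:2].astype(np.float32)); print("  ",nm,len(q),np.round(rr[0],4),np.round(rr[1],4),round(rr[2],1),np.round(np.median(q[:,2]),4))
E
python3 tray.py 1; python3 go.py .544 .354 .14 109.8
```

```text
clock: 7.1
eef_pos: [0.544, 0.3525, 0.1372]
ee_rot: [3.09, 0.54, 0.003]
force: [-0.1, -0.4, -2.3]
grip_width: 0.0273
insert_small_round 0.59 [433.7 336.8] [0.4843 0.2284]
insert_large_round 0.87 [443.7 227.1] [0.5768 0.2637]
insert_oblong 0.62 [318.2 226. ] [0.5438 0.3571]
table z -0.0002716727304105735
   sr 180 [0.494  0.2349] [0.0129 0.0198] 6.4 0.0083
   lr 3561 [0.5762 0.2624] [0.0541 0.054 ] 27.8 0.0083
   ob 2622 [0.5447 0.3566] [0.0734 0.0442] 19.8 0.0083
shift mm [ 0.  -1.1 -2.3] turn -0.001 | alt turn 3.141 | now [0.5444 0.353  0.1377] j6 1.76 t 7.35 tilt [0.0021 0.0043] F [ 0.2  0.6 -2. ]
```

View pics/t_1.png

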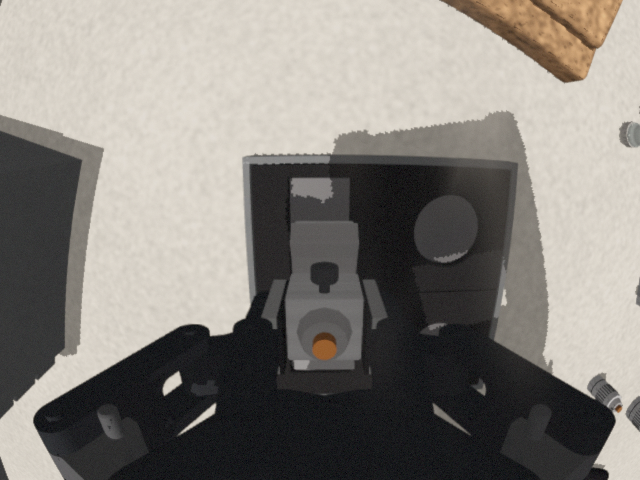

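View pics/tt_1.png

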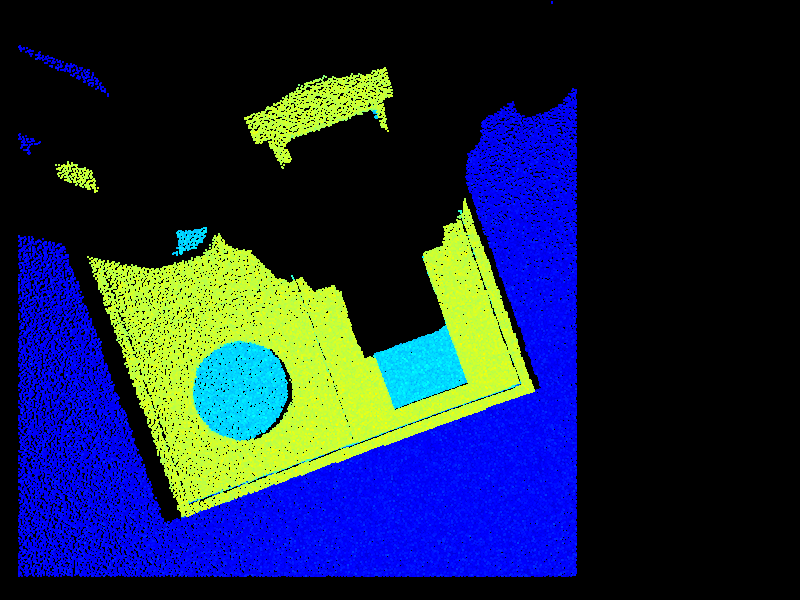

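The oblong pocket is visible directly below the arc at (320,190), aligned with the tool. The measured centre is about (.544, .355).

```bash
python3 go.py .5442 .355 .027 109.8
```

```text
shift mm [  0.3  -2.4 110.7] turn -0.001 | alt turn 3.141 | now [0.5444 0.353  0.1377] j6 1.76 t 7.35 tilt [0.0021 0.0043] F [ 0.2  0.6 -2. ]
```

```bash
python3 -m crank '[[20,0.3,-2.2,15,0],[20,0.3,-2.2,40,0],[20,0.3,-2.2,65,0],[20,0.3,-2.2,80,0],[20,0.3,-2.2,88,0],[20,0.3,-2.2,94,0],[20,0.3,-2.2,98,0],[20,0.3,-2.2,98,0]]'; python3 tray.py 2; python3 go.py .5442 .355 .027 109.8
```

```text
clock: 8.15
eef_pos: [0.5444, 0.3549, 0.0397]
ee_rot: [3.091, 0.539, 0.005]
force: [-0.9, -0.7, -2.4]
grip_width: 0.0273
insert_large_round 0.91 [500.9 268. ] [0.5783 0.2635]
table z -0.00026972728535017165
   lr 6302 [0.576  0.2615] [0.0531 0.0547] 39.4 0.0084
   ob 3137 [0.5603 0.362 ] [0.0398 0.0444] 20.0 0.0083
shift mm [-0.4 -0.1 13.3] turn -0.001 | alt turn 3.141 | now [0.5446 0.355  0.0403] j6 1.77 t 8.4 tilt [0.0031 0.0041] F [-0.2 -0.4 -2.4]
```

View pics/t_2.png

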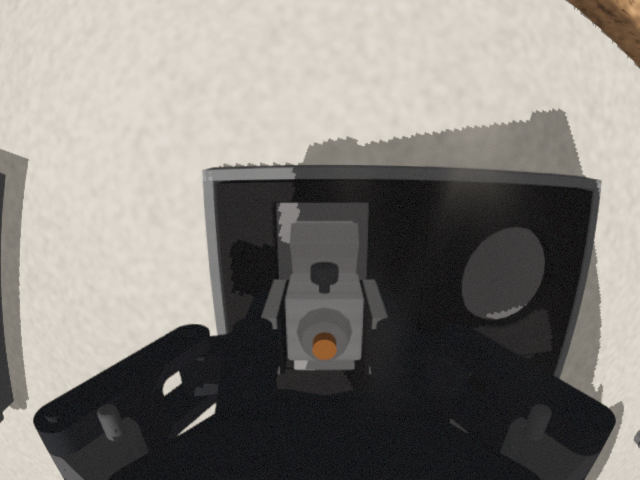

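The arc hangs centred over the pocket, whose sides are at columns 277 and 369. I'll lower it slowly.

```bash
python3 -m crank '[[20,-0.4,0,4,0],[20,-0.4,0,8,0],[20,-0.4,0,11,0],[20,-0.4,0,13,0],[20,-0.4,0,14,0],[20,-0.4,0,14,0]]'; python3 go.py .5442 .355 .027 109.8
```

```text
clock: 9.0
eef_pos: [0.5441, 0.3548, 0.0263]
ee_rot: [3.091, 0.539, 0.005]
force: [-0.4, -0.9, -0.0]
grip_width: 0.0271
shift mm [ 0.1 -0.2 -0.7] turn -0.001 | alt turn 3.141 | now [0.5441 0.3548 0.0263] j6 1.77 t 9.0 tilt [0.0028 0.0041] F [-0.4 -0.9 -0. ]
```

```bash
python3 -m crank '[[20,0,0,0.6,0],[30,0,0,0.6,0],[36,0,0,0.6,0],[46,0,0,0.6,0],[50,0,0,0.6,0],[50,0,0,-15,0],[50,0,0,-45,0],[50,0,0,-80,0],[50,0,0,-110,0],[50,0,0,-130,0]]'; python3 tray.py 3; python3 go.py .4532 -.1483 .14
```

```text
clock: 10.0
eef_pos: [0.5443, 0.3556, 0.16]
ee_rot: [3.092, 0.539, 0.01]
force: [0.9, 0.8, -0.6]
grip_width: 0.0499
insert_small_round 0.7 [430.  325.4] [0.4855 0.2294]
insert_large_round 0.83 [443.9 221. ] [0.5802 0.2599]
insert_square 0.84 [323.8 326.7] [0.4533 0.3231]
table z -0.00027015722153684245
   sr 112 [0.4977 0.2232] [0.0212 0.0074] 83.5 0.0082
   lr 3095 [0.5759 0.2624] [0.0536 0.0548] 53.7 0.0084
   sq 2613 [0.4495 0.3221] [0.0473 0.0507] 19.4 0.0083
   ob 1860 [0.5426 0.356 ] [0.0773 0.0445] 19.7 0.0084
shift mm [-255.1  443.1   17.6] turn 0 | alt turn 0.0 | now [0.5434 0.355  0.1565] j6 1.76 t 10.25 tilt [0.0027 0.0042] F [-0.2 -0.2 -0. ]
```

View pics/t_3.png

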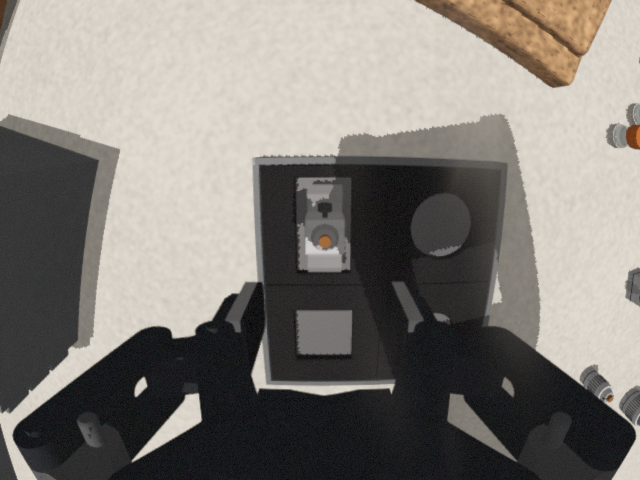

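The arc stands in its pocket at (323,228) and is fully seated. Next is the vice.

```bash
python3 go.py .604 -.0135 .16 29
```

```text
shift mm [-67.6 367.3  -2.2] turn 1.41 | alt turn -1.732 | now [0.5434 0.355  0.1565] j6 1.76 t 10.25 tilt [0.0027 0.0042] F [-0.2 -0.2 -0. ]
```

```bash
python3 -m crank '[[60,-7,40,0,-0.15],[60,-15,80,0,-0.3],[60,-22,120,0,-0.45],[60,-30,160,0,-0.6],[60,-37,200,0,-0.75],[60,-45,240,0,-0.9],[60,-52,280,0,-1.05],[60,-58,315,0,-1.2],[60,-63,342,0,-1.35],[60,-66,358,0,-1.5]]';python3 go.py .604 -.0135 .16 29
```

```text
clock: 11.25
eef_pos: [0.6019, -0.0065, 0.1567]
ee_rot: [1.931, 2.474, -0.002]
force: [0.5, 0.2, 0.1]
grip_width: 0.06
shift mm [-7.3  0.4 -3.2] turn -0.261 | alt turn 2.881 | now [ 0.6019 -0.0065  0.1567] j6 -0.3 t 11.25 tilt [-0.0036  0.0014] F [0.5 0.2 0.1]
```

```bash
python3 -m crank '[[60,-7,0,0,-0.14],[60,-7,0,0,-0.26],[60,-7,0,0,-0.26],[60,-7,0,0,-0.26]]';python3 look.py 4;python3 go.py .604 -.0135 .16 29
```

```text
clock: 11.65
eef_pos: [0.6031, -0.0132, 0.1561]
ee_rot: [1.6, 2.701, -0.003]
force: [-0.1, -0.4, 1.1]
grip_width: 0.06
capsule_chuck 0.88 [191.9 150.9] [ 0.4793 -0.0133]
universal_chuck 0.61 [117.4 266.7] [ 0.4521 -0.1462]
vice_holder 0.7 [326.5 218.7] [ 0.6054 -0.0109]
vice_holder 0.67 [190.  149.9] [ 0.4774 -0.0133]
eyepiece_a 0.76 [243.8 350.2] [ 0.5977 -0.1608]
eyepiece_a 0.38 [190.  149.1] [ 0.4771 -0.0127]
table z -0.00027125005682567004
vice 2713 [ 0.6023 -0.0088] [0.034  0.0439] 29.6
cap 1156 [ 0.4763 -0.0141] [0.0242 0.0242] 73.8
uni 2064 [ 0.4533 -0.1462] [0.039  0.0401] 23.3
eb 421 [ 0.6074 -0.1542] [0.0076 0.0257] 44.9
shift mm [-0.6  0.2 -3.3] turn -0.002 | alt turn 3.14 | now [ 0.6035 -0.0131  0.1567] j6 -0.57 t 11.95 tilt [-0.0038  0.0003] F [-0.  -0.4 -0.7]
```

View pics/w_4.png

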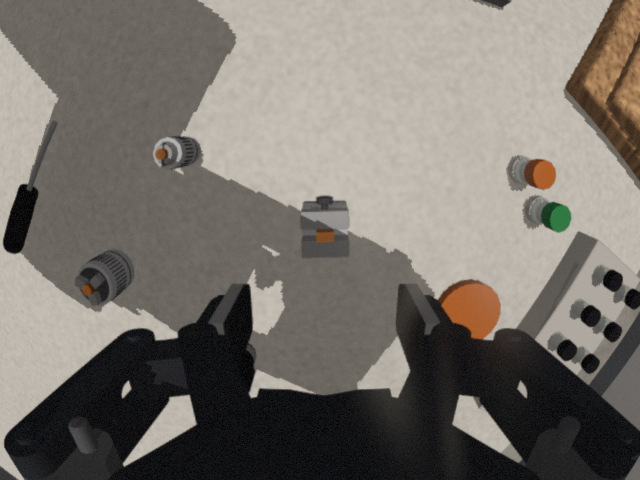

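View pics/wt_4.png

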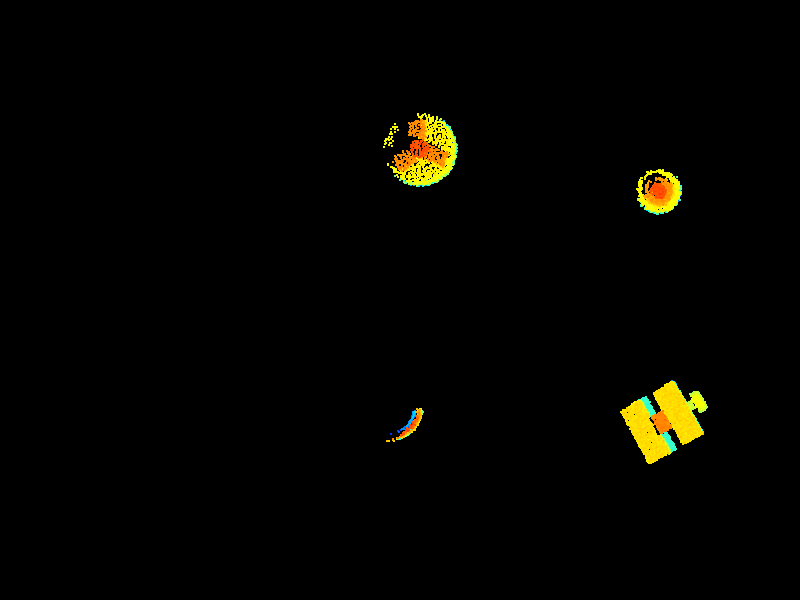

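The vice is centred between the jaws at (325,228), with its screw at (325,200) on the tool's forward axis, not between the jaws. I'll descend.

```bash
python3 go.py .6046 -.0129 .017 29.6
```

```text
shift mm [1.000e-01 1.000e+00 1.397e+02] turn -0.012 | alt turn 3.13 | now [ 0.6035 -0.0131  0.1567] j6 -0.57 t 11.95 tilt [-0.0038  0.0003] F [-0.  -0.4 -0.7]
```

```bash
python3 -m crank '[[60,0,1,25,-0.012],[60,0,1,55,-0.012],[60,0,1,85,-0.012],[60,0,1,110,-0.012],[60,0,1,130,-0.012],[60,0,1,139,-0.012],[60,0,1,139,-0.012],[40,0,1,139,-0.012],[28,0,1,139,-0.012],[28,0,1,139,-0.012]]' 40;python3 go.py .6046 -.0129 .017 29.6; python3 -c "
from h import *
s=snapshot('wrist');cv2.imwrite('pics/w_5.png',s['pixels'])"
```

```text
clock: 12.95
eef_pos: [0.6055, -0.0131, 0.019]
ee_rot: [1.578, 2.711, -0.001]
force: [-0.7, -0.3, 6.8]
grip_width: 0.0334
shift mm [ 0.6 -0.7  2. ] turn -0.0 | alt turn 3.141 | now [ 0.6055 -0.0131  0.019 ] j6 -0.58 t 12.95 tilt [-0.0048  0.0019] F [-0.7 -0.3  6.8]
```

View pics/w_5.png

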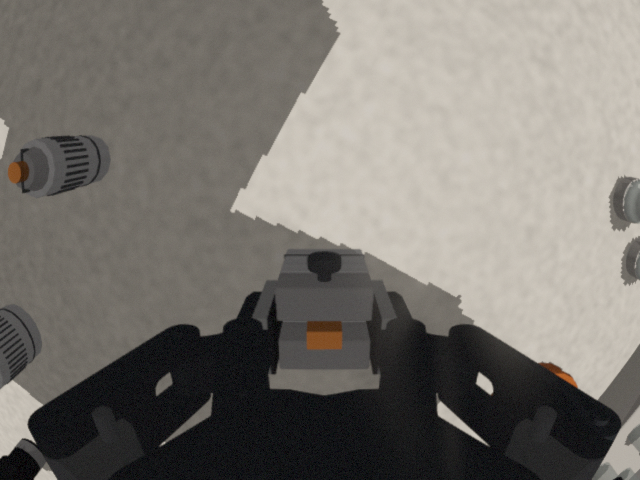

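```bash
python3 -m crank '[[28,0,0,-5,0],[28,0,0,-20,0],[28,0,0,-45,0],[28,0,0,-75,0],[28,0,0,-105,0],[28,0,0,-125,0],[28,0,0,-130,0]]';python3 go.py .4525 .322 .15 19.8
```

```text
clock: 13.7
eef_pos: [0.6064, -0.0127, 0.1526]
ee_rot: [1.576, 2.707, 0.002]
force: [0.7, -0.4, -1.7]
grip_width: 0.0335
shift mm [3.671e+02 3.150e+01 1.000e-01] turn 0.171 | alt turn -2.971 | now [ 0.6064 -0.0127  0.1526] j6 -0.58 t 13.7 tilt [-0.0074  0.0058] F [ 0.7 -0.4 -1.7]
```

```bash
python3 -m crank '[[28,18,2,0,0.01],[28,55,5,0,0.03],[28,97,8,0,0.05],[28,140,12,0,0.07],[28,183,16,0,0.09],[28,226,19,0,0.11],[28,268,23,0,0.13],[28,305,26,0,0.15],[28,335,29,0,0.171],[28,355,30.5,0,0.171]]'; python3 -m crank '[[28,10,0,0,0],[28,13,0,0,0],[28,13,0,0,0]]'; python3 tray.py 4; python3 go.py .4525 .322 .028 19.8
```

```text
clock: 14.7
eef_pos: [0.4562, 0.3127, 0.1499]
ee_rot: [1.801, 2.563, 0.003]
force: [0.4, -0.6, -0.3]
grip_width: 0.0336
clock: 15.0
eef_pos: [0.4518, 0.3246, 0.1497]
ee_rot: [1.8, 2.564, 0.002]
force: [0.4, 0.5, -2.6]
grip_width: 0.0332
insert_large_round 0.69 [429.6 327.5] [0.5772 0.266 ]
insert_square 0.55 [320.6 220.6] [0.4507 0.3257]
insert_oblong 0.75 [436.6 224.1] [0.5413 0.3555]
table z -0.00027959204513000987
   lr 783 [0.5785 0.277 ] [0.0277 0.0399] 66.0 0.0085
   sq 3375 [0.4505 0.325 ] [0.0499 0.0425] 19.9 0.0083
   ob 1574 [0.5446 0.3555] [0.0777 0.0436] 19.9 0.0085
shift mm [ -1.4  -1.2 121.9] turn -0.001 | alt turn 3.141 | now [0.4522 0.3242 0.1499] j6 0.24 t 15.25 tilt [-0.0063  0.0064] F [-0.2 -0.2 -0.8]
```

View pics/t_4.png

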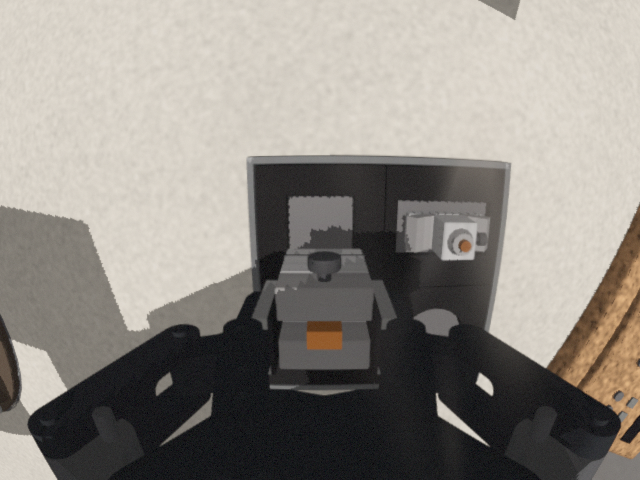

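```bash
python3 go.py .452 .322 .040 19.8; python3 -m crank '[[28,-2,-0.7,20,0],[28,-2,-0.7,50,0],[28,-2,-0.7,75,0],[28,-2,-0.7,93,0],[28,-2,-0.7,103,0],[28,-2,-0.7,109,0],[28,-2,-0.7,110,0]]'; python3 tray.py 5; python3 go.py .452 .322 .028 19.8
```

```text
shift mm [ -1.3  -1.6 109.9] turn -0.001 | alt turn 3.141 | now [0.4522 0.3242 0.1499] j6 0.24 t 15.25 tilt [-0.0063  0.0064] F [-0.2 -0.2 -0.8]
clock: 15.95
eef_pos: [0.4532, 0.3215, 0.0397]
ee_rot: [1.803, 2.562, 0.002]
force: [0.3, 1.6, -2.6]
grip_width: 0.0333
table z -0.00027902793068861195
   lr 466 [0.5721 0.2597] [0.0356 0.0481] 15.2 0.0084
   sq 2977 [0.4479 0.3318] [0.0506 0.0284] 20.1 0.0084
   ob 2872 [0.5452 0.3554] [0.0771 0.043 ] 20.0 0.0086
shift mm [ 0.7 -1.5 12.6] turn -0.001 | alt turn 3.141 | now [0.4535 0.3219 0.0406] j6 0.24 t 16.2 tilt [-0.0061  0.0076] F [ 0.3  0.2 -1. ]
```

View pics/t_5.png

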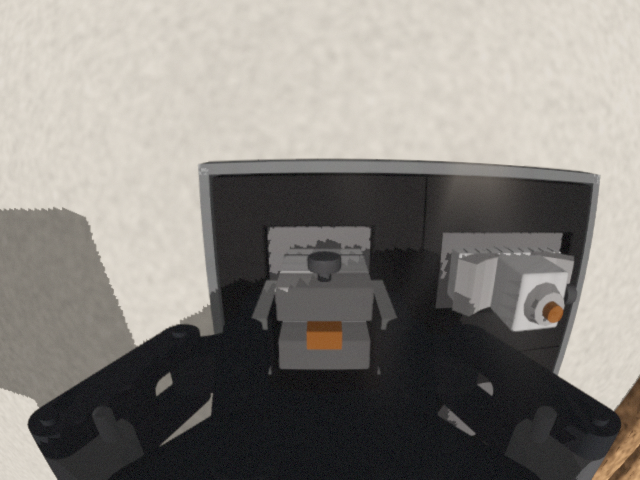

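The vice sits centred over the square pocket, whose sides are at columns 267 and 371. I'll lower it.

```bash
python3 -m crank '[[28,0.5,-1,4,0],[28,0.5,-1,8,0],[28,0.5,-1,11,0],[28,0.5,-1,13,0],[28,0.5,-1,14,0],[28,0.5,-1,14,0]]'; python3 go.py .452 .322 .028 19.8
```

```text
clock: 16.8
eef_pos: [0.4524, 0.3219, 0.027]
ee_rot: [1.802, 2.562, 0.004]
force: [-3.1, -2.3, 13.5]
grip_width: 0.0332
shift mm [ 0.2 -0.4 -1. ] turn -0.001 | alt turn 3.141 | now [0.4524 0.3219 0.027 ] j6 0.24 t 16.8 tilt [-0.0061  0.0073] F [-3.1 -2.3 13.5]
```

Contact (+13 N) came at exactly the expected height (TCP .027). Releasing.

```bash
python3 -m crank '[[34,0,0,-0.5,0],[38,0,0,-0.5,0],[46,0,0,-0.5,0],[52,0,0,-0.5,0],[55,0,0,-2,0],[55,0,0,-25,0],[55,0,0,-60,0],[55,0,0,-95,0],[55,0,0,-120,0],[55,0,0,-130,0]]'; python3 tray.py 6; python3 go.py .4765 -.0152 .15 90
```

```text
clock: 17.8
eef_pos: [0.4522, 0.323, 0.1596]
ee_rot: [1.801, 2.561, 0.009]
force: [-1.0, 0.1, -0.6]
grip_width: 0.0552
insert_small_round 0.65 [318.6 323.2] [0.4825 0.2323]
insert_oblong 0.83 [433.3 218.2] [0.5414 0.3567]
table z -0.00027442595541100206
   sr 1250 [0.4856 0.2284] [0.038  0.0366] 55.5 0.0085
   lr 265 [0.5891 0.2819] [0.0117 0.0332] 53.8 0.0085
   sq 1248 [0.4515 0.3222] [0.05   0.0492] 19.8 0.0084
   ob 1524 [0.5451 0.3558] [0.0776 0.0437] 19.9 0.0085
shift mm [-326.   -89.7    7.4] turn -1.226 | alt turn 1.916 | now [0.4506 0.3219 0.1558] j6 0.23 t 18.05 tilt [-0.0065  0.0056] F [ 0.3  0.5 -0. ]
```

View pics/t_6.png

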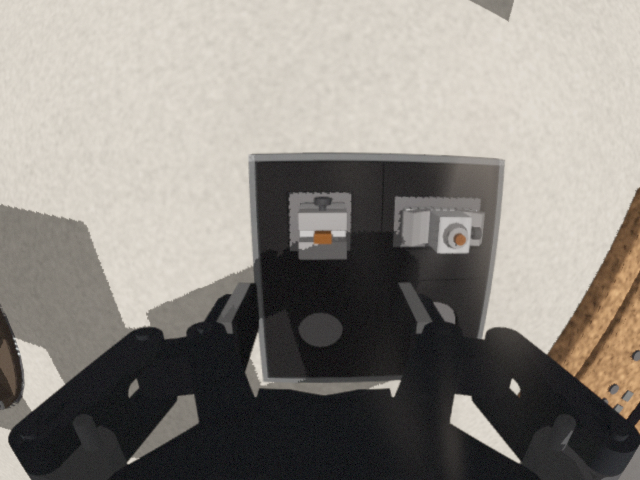

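The vice is seated in the square pocket at (322,228), and the arc is unchanged. Now the slim round one; no turn is needed.

```bash
python3 -m crank '[[45,-20,-5,0,0],[45,-62,-17,0,0],[45,-106,-29,0,0],[45,-150,-41,0,0],[45,-194,-53,0,0],[45,-236,-65,0,0],[45,-274,-75,0,0],[45,-304,-84,0,0],[45,-320,-88,0,0],[45,-326,-89.7,0,0]]'; python3 look.py 7; python3 go.py .4765 -.0152 .017
```

```text
clock: 19.05
eef_pos: [0.4759, -0.0167, 0.1562]
ee_rot: [1.806, 2.562, -0.0]
force: [0.3, 1.0, -0.7]
grip_width: 0.0451
universal_chuck 0.85 [252.7 338.1] [ 0.4526 -0.1451]
eyepiece_a 0.54 [387.8 391.4] [ 0.5987 -0.1622]
table z -0.0002571767179658012
cap 1061 [ 0.4756 -0.014 ] [0.024 0.024] 42.3
uni 247 [ 0.4691 -0.1442] [0.0069 0.0252] 2.7
shift mm [-1.000e-01 -8.000e-01  1.401e+02] turn 0 | alt turn 0.0 | now [ 0.4762 -0.0142  0.1571] j6 -0.43 t 19.35 tilt [-0.0062  0.0051] F [-0.6 -0.1  0.9]
```

View pics/w_7.png

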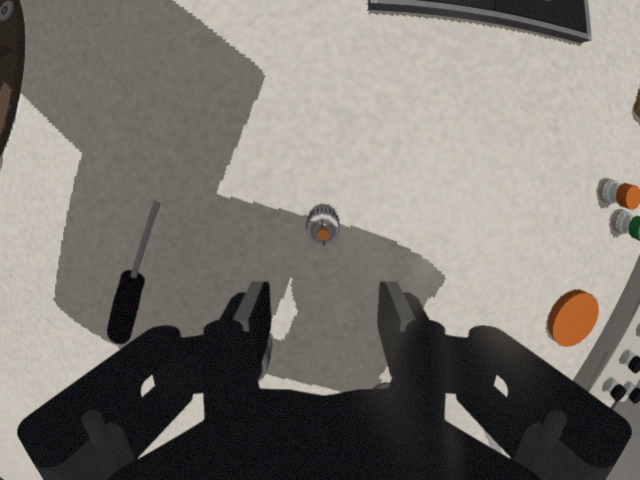

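The slim holder is at (322,228), centred between the fingers.

```bash
python3 go.py .4757 -.0142 .017;  python3 -m crank '[[45,0.5,0,25,0],[45,0.5,0,55,0],[45,0.5,0,85,0],[45,0.5,0,110,0],[45,0.5,0,130,0],[45,0.5,0,139.5,0],[45,0.5,0,139.5,0],[28,0.5,0,139.5,0],[15,0.5,0,139.5,0],[15,0.5,0,139.5,0]]' 40;python3 go.py .4757 -.0142 .017; python3 -c "
from h import *
s=snapshot('wrist');cv2.imwrite('pics/w_8.png',s['pixels'])"
```

```text
shift mm [  1.1  -1.2 140.1] turn 0 | alt turn 0.0 | now [ 0.4762 -0.0142  0.1571] j6 -0.43 t 19.35 tilt [-0.0062  0.0051] F [-0.6 -0.1  0.9]
clock: 20.35
eef_pos: [0.4776, -0.0143, 0.0186]
ee_rot: [1.8, 2.563, 0.002]
force: [-0.7, 2.4, 7.1]
grip_width: 0.022
shift mm [ 0.8 -1.8  1.6] turn 0 | alt turn 0.0 | now [ 0.4776 -0.0143  0.0186] j6 -0.43 t 20.35 tilt [-0.0068  0.0065] F [-0.7  2.4  7.1]
```

View pics/w_8.png

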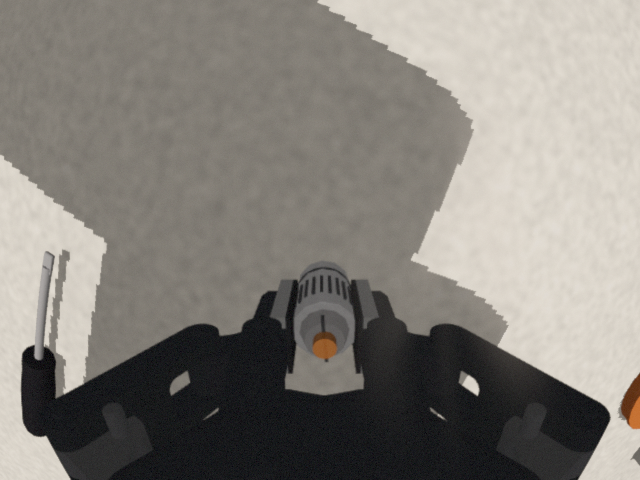

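```bash
python3 -m crank '[[15,0,0,0,0],[15,0,0,-5,0],[15,0,0,-20,0],[15,0,0,-45,0],[15,0,0,-75,0],[15,0,0,-105,0],[15,0,0,-125,0],[15,0,0,-130,0]]';python3 go.py .4856 .2295 .15; python3 -c "
from h import *
s=snapshot('wrist');cv2.imwrite('pics/w_9.png',s['pixels'])"
```

```text
clock: 21.2
eef_pos: [0.4777, -0.0139, 0.1511]
ee_rot: [1.798, 2.56, 0.005]
force: [1.2, 0.2, -2.2]
grip_width: 0.0214
shift mm [2.263e+02 9.000e+01 1.000e-01] turn 0 | alt turn 0.0 | now [ 0.4777 -0.0139  0.1511] j6 -0.43 t 21.2 tilt [-0.0085  0.0101] F [ 1.2  0.2 -2.2]
```

View pics/w_9.png

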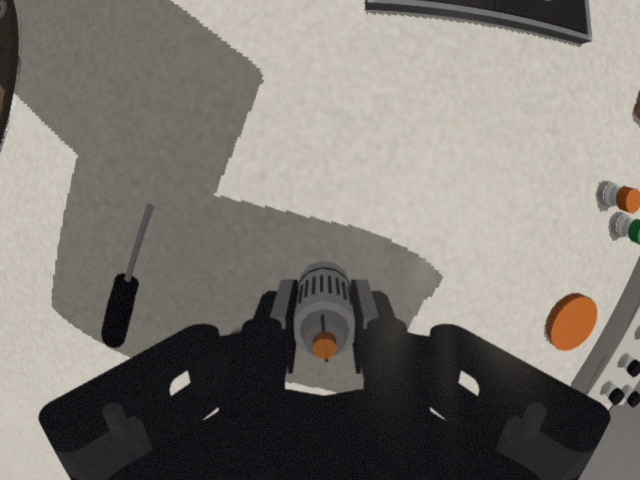

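```bash
python3 -m crank '[[15,10,4,0,0],[15,35,14,0,0],[15,70,28,0,0],[15,106,42,0,0],[15,142,56,0,0],[15,175,70,0,0],[15,202,81,0,0],[15,219,87,0,0],[15,226,90,0,0],[15,226,90,0,0]]'; python3 tray.py 7; python3 go.py .4856 .2295 .04
```

```text
clock: 22.25
eef_pos: [0.4848, 0.23, 0.1486]
ee_rot: [1.798, 2.563, 0.003]
force: [0.5, -0.2, -1.1]
grip_width: 0.022
insert_small_round 0.63 [322.9 220.4] [0.4856 0.2319]
insert_large_round 0.9 [443.3 221.6] [0.5788 0.2649]
insert_oblong 0.7 [326.3  96.4] [0.4551 0.3238]
table z -0.0003004508041145854
   sr 1991 [0.4848 0.2299] [0.0391 0.0389] 54.3 0.0084
   lr 3310 [0.5783 0.2634] [0.0537 0.0543] 16.5 0.0085
   sq 1485 [0.4511 0.3233] [0.0509 0.0494] 19.8 0.0084
   ob 1875 [0.5444 0.3567] [0.0774 0.0446] 19.9 0.0085
shift mm [  1.9  -0.4 109.4] turn 0 | alt turn 0.0 | now [0.4854 0.2284 0.1494] j6 0.05 t 22.5 tilt [-0.0083  0.0092] F [-0.4 -0.1 -1.6]
```

View pics/t_7.png

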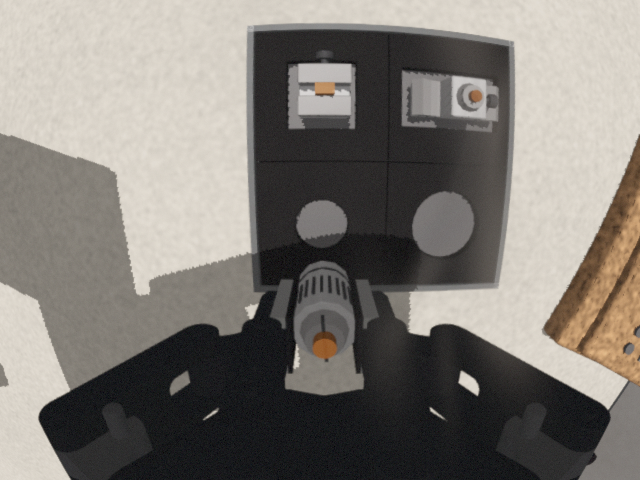

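The small round pocket is at (322,223), straight ahead and below. The measured centre is (.4848, .230). Lowering.

```bash
python3 -m crank '[[15,1,0.2,20,0],[15,1.9,0.2,50,0],[15,1.9,0.2,75,0],[15,1.9,0.2,93,0],[15,1.9,0.2,103,0],[15,1.9,0.2,109,0],[15,1.9,0.2,109,0]]'; python3 tray.py 8; python3 go.py .485 .230 .0266
```

```text
clock: 23.2
eef_pos: [0.4862, 0.2294, 0.0403]
ee_rot: [1.801, 2.56, 0.004]
force: [-1.1, 0.1, -1.2]
grip_width: 0.0215
insert_small_round 0.64 [318.2 267.3] [0.484  0.2307]
insert_large_round 0.87 [501.3 264.4] [0.5794 0.265 ]
table z -0.0003002481186345746
   sr 2088 [0.483 0.236] [0.04   0.0239] 16.4 0.0084
   lr 6345 [0.5791 0.2631] [0.0546 0.053 ] 41.5 0.0085
   sq 3143 [0.4511 0.323 ] [0.0509 0.0502] 19.6 0.0084
   ob 3545 [0.5449 0.3571] [0.0768 0.0442] 19.7 0.0085
shift mm [ 0.7 -1.7 14.6] turn 0 | alt turn 0.0 | now [0.4866 0.2299 0.0412] j6 0.06 t 23.45 tilt [-0.0082  0.0104] F [-0.1 -0.5 -1.4]
```

View pics/t_8.png

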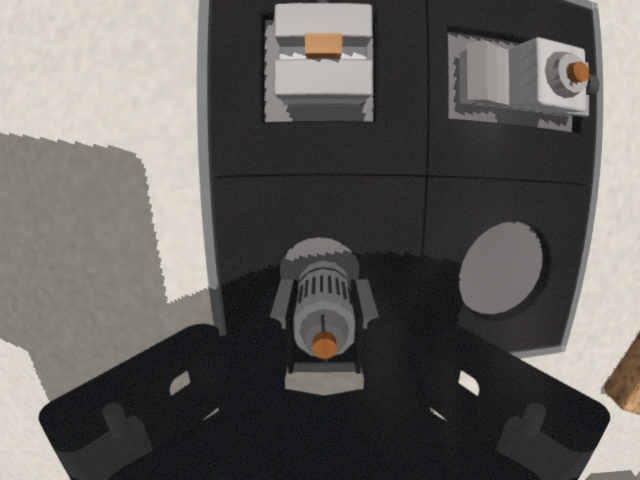

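```bash
python3 -m crank '[[15,0.7,-1.7,4,0],[15,0.7,-1.7,8,0],[15,0.7,-1.7,11,0],[15,0.7,-1.7,13,0],[15,0.7,-1.7,14.2,0],[15,0.7,-1.7,14.4,0]]'; python3 go.py .485 .230 .0266
```

```text
clock: 24.05
eef_pos: [0.4849, 0.2299, 0.0266]
ee_rot: [1.8, 2.559, 0.005]
force: [-0.5, -0.3, 2.7]
grip_width: 0.0216
shift mm [0.1 0.1 0. ] turn 0 | alt turn 0.0 | now [0.4849 0.2299 0.0266] j6 0.06 t 24.05 tilt [-0.0083  0.01  ] F [-0.5 -0.3  2.7]
```

```bash
python3 -m crank '[[23,0,0,0,0],[27,0,0,0,0],[34,0,0,0,0],[42,0,0,0,0],[48,0,0,-2,0],[50,0,0,-25,0],[50,0,0,-60,0],[50,0,0,-95,0],[50,0,0,-120,0],[50,0,0,-130,0]]'; python3 tray.py 9; python3 go.py .4533 -.1475 .155
```

```text
clock: 25.05
eef_pos: [0.4843, 0.2309, 0.1592]
ee_rot: [1.799, 2.558, 0.01]
force: [0.1, -0.1, -0.4]
grip_width: 0.05
insert_small_round 0.65 [319.7 221.7] [0.4847 0.2289]
insert_large_round 0.56 [436.2 220.6] [0.5774 0.2633]
table z -0.00029084672981335476
   sr 800 [0.4838 0.2321] [0.0405 0.0332] 25.4 0.0084
   lr 3115 [0.5785 0.2636] [0.0543 0.0543] 31.9 0.0085
   sq 1426 [0.4511 0.3234] [0.0509 0.0502] 19.9 0.0084
   ob 1761 [0.5444 0.3568] [0.0773 0.0443] 19.8 0.0084
shift mm [-345.5 -155.3    2. ] turn 0 | alt turn 0.0 | now [0.4826 0.2302 0.1554] j6 0.06 t 25.3 tilt [-0.0083  0.0083] F [-0.3  1.  -0.7]
```

View pics/t_9.png

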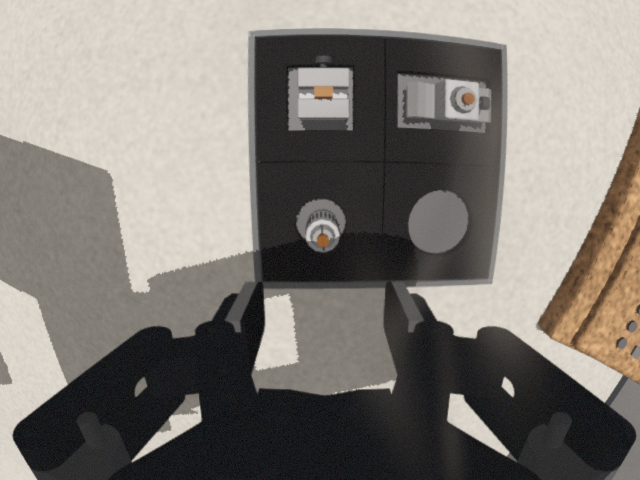

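Slim holder in its pocket at (322,228). Now the stout round one.

```bash
python3 -m crank '[[62,-20,-9,0,0],[62,-60,-27,0,0],[62,-102,-46,0,0],[62,-144,-65,0,0],[62,-186,-84,0,0],[62,-228,-102,0,0],[62,-268,-120,0,0],[62,-304,-137,0,0],[62,-328,-147,0,0],[62,-341,-153,0,0]]'; python3 -m crank '[[62,8,4,0,0],[62,8,4,0,0]]';python3 look.py 10; python3 go.py .4533 -.1475 .017
```

```text
clock: 26.3
eef_pos: [0.4531, -0.1443, 0.1558]
ee_rot: [1.804, 2.56, 0.002]
force: [0.4, 0.0, -0.0]
grip_width: 0.0619
clock: 26.5
eef_pos: [0.4536, -0.1344, 0.1549]
ee_rot: [1.806, 2.561, 0.002]
force: [-0.1, 0.2, 0.3]
grip_width: 0.0618
universal_chuck 0.63 [314.2 232.1] [ 0.4512 -0.1463]
eyepiece_a 0.84 [280.  371.4] [ 0.4655 -0.2895]
eyepiece_a 0.72 [461.6 299.9] [ 0.6006 -0.1618]
table z -0.0002523820049932865
uni 2667 [ 0.4521 -0.1466] [0.0396 0.0396] 35.1
ea 673 [ 0.465  -0.2781] [0.0346 0.0171] 17.1
eb 1513 [ 0.5956 -0.1585] [0.025 0.036] 86.4
shift mm [-10.6  -6.2 138.8] turn 0 | alt turn 0.0 | now [ 0.4543 -0.1348  0.1558] j6 -0.69 t 26.8 tilt [-0.0072  0.0069] F [0.1 0.2 0.1]
```

View pics/w_10.png

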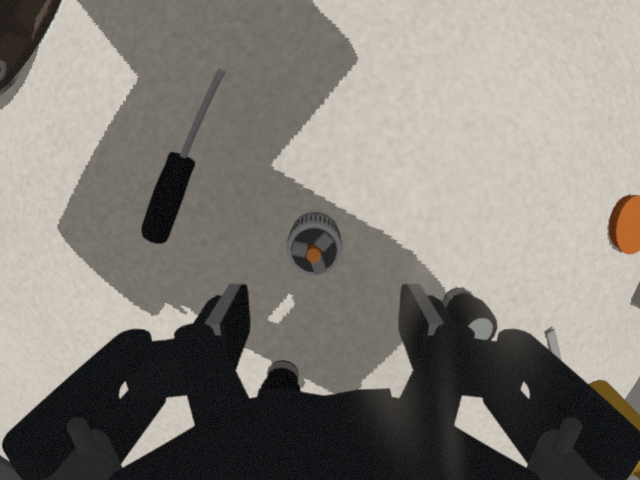

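The stout holder is at (315,242), and the eyepieces at (470,315) and (283,378) are clear of the finger paths. My last correction went the wrong way by about 10 mm, so I'll put that right before descending.

```bash
python3 go.py .4525 -.147 .017; python3 -m crank '[[62,-11,-5.6,10,0],[62,-11,-5.6,40,0],[62,-11,-5.6,70,0],[62,-11,-5.6,100,0],[62,-11,-5.6,120,0],[62,-11,-5.6,135,0],[62,-11,-5.6,138,0],[62,-11,-5.6,138,0]]'; python3 go.py .4525 -.147 .017;  python3 -c "
from h import *
s=snapshot('wrist');cv2.imwrite('pics/w_11.png',s['pixels'])"
```

```text
shift mm [ -9.9  -6.8 138.8] turn 0 | alt turn 0.0 | now [ 0.4543 -0.1348  0.1558] j6 -0.69 t 26.8 tilt [-0.0072  0.0069] F [0.1 0.2 0.1]
clock: 27.6
eef_pos: [0.4535, -0.1479, 0.0173]
ee_rot: [1.803, 2.562, 0.002]
force: [-0.2, 0.0, 0.9]
grip_width: 0.0619
shift mm [ 1.2 -0.7  0.3] turn 0 | alt turn 0.0 | now [ 0.4535 -0.1479  0.0173] j6 -0.72 t 27.6 tilt [-0.0064  0.0059] F [-0.2  0.   0.9]
```

View pics/w_11.png

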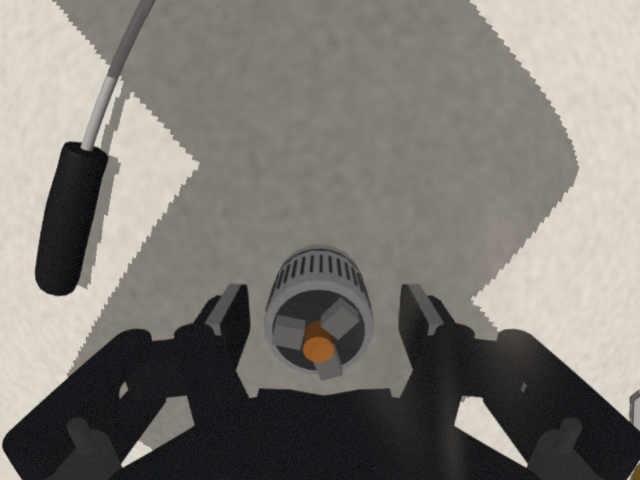

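The chuck at (318,315) lies between the pads with even gaps. Close, lift, and head for the large pocket.

```bash
python3 -m crank '[[50,0,-0.7,0,0],[40,0,-0.7,0,0],[32,0,-0.7,0,0],[32,0,-0.7,0,0],[32,0,-0.7,0,0]]' 45; python3 -m crank '[[32,0,0,-5,0],[32,0,0,-20,0],[32,0,0,-45,0],[32,0,0,-75,0],[32,0,0,-105,0],[32,0,0,-125,0],[32,0,0,-132,0]]'; python3 go.py .5775 .2632 .15;  python3 -c "
from h import *
s=snapshot('wrist');cv2.imwrite('pics/w_12.png',s['pixels'])"
```

```text
clock: 28.15
eef_pos: [0.4536, -0.1484, 0.0188]
ee_rot: [1.802, 2.56, 0.002]
force: [-2.3, -1.2, 10.7]
grip_width: 0.0386
clock: 28.85
eef_pos: [0.4533, -0.1481, 0.1533]
ee_rot: [1.8, 2.557, 0.004]
force: [0.1, -0.2, -2.1]
grip_width: 0.0385
shift mm [345.3 255.7   2.3] turn 0 | alt turn 0.0 | now [ 0.4533 -0.1481  0.1533] j6 -0.72 t 28.85 tilt [-0.0105  0.0104] F [ 0.1 -0.2 -2.1]
```

View pics/w_12.png

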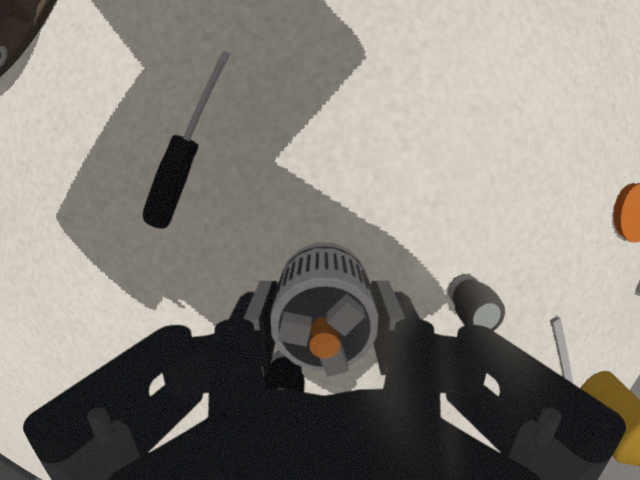

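```bash
python3 -m crank '[[32,14,10,0,0],[32,44,33,0,0],[32,78,58,0,0],[32,113,84,0,0],[32,148,110,0,0],[32,183,136,0,0],[32,218,162,0,0],[32,253,187,0,0],[32,286,212,0,0],[32,314,233,0,0]]';python3 go.py .5775 .2632 .15
```

```text
clock: 29.9
eef_pos: [0.5663, 0.2283, 0.1507]
ee_rot: [1.799, 2.559, 0.002]
force: [0.5, -0.0, -1.9]
grip_width: 0.0384
shift mm [29.1 22.3  0.6] turn 0 | alt turn 0.0 | now [0.5663 0.2283 0.1507] j6 0.0 t 29.9 tilt [-0.0102  0.0089] F [ 0.5 -0.  -1.9]
```

```bash
python3 -m crank '[[32,18,14,0,0],[32,26,20,0,0],[32,29,22.3,0,0],[32,29,22.3,0,0]]';python3 tray.py 10; python3 go.py .5778 .2632 .04
```

```text
clock: 30.3
eef_pos: [0.577, 0.2625, 0.1499]
ee_rot: [1.8, 2.559, 0.0]
force: [-0.7, -0.8, -1.4]
grip_width: 0.0385
insert_small_round 0.77 [203.5 219.8] [0.4854 0.2318]
insert_large_round 0.87 [323.4 218.3] [0.5778 0.2655]
insert_large_round 0.44 [205.  222.2] [0.4872 0.2302]
table z -0.00030421965463972345
   sr 670 [0.4854 0.232 ] [0.0313 0.0398] 60.1 0.0084
   lr 3411 [0.5758 0.266 ] [0.0562 0.0477] 20.5 0.0084
   sq 979 [0.4501 0.3228] [0.0488 0.0501] 19.8 0.0084
   ob 2020 [0.5434 0.3565] [0.0789 0.0441] 19.8 0.0084
shift mm [  2.   -0.3 110.8] turn 0 | alt turn 0.0 | now [0.5775 0.2622 0.1508] j6 0.05 t 30.55 tilt [-0.0102  0.0088] F [-0.5  0.5 -1.7]
```

View pics/t_10.png

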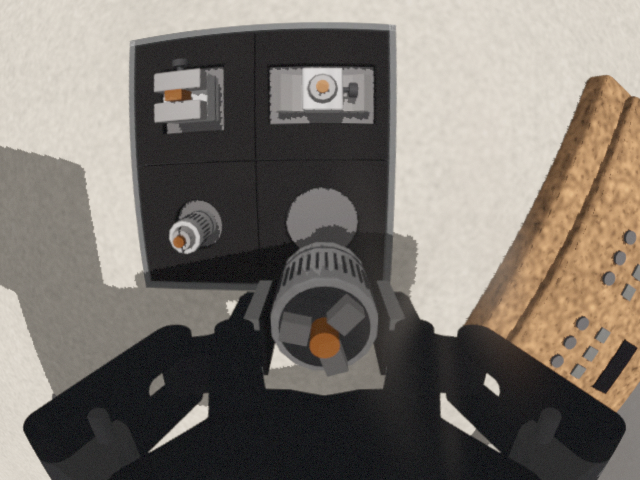

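The large round pocket at (322,222) is dead ahead. The corrected centre is (.577, .2625), and the tool is over it.

```bash
python3 -m crank '[[32,1,0.3,20,0],[32,1.5,0.3,50,0],[32,1.5,0.3,75,0],[32,1.5,0.3,93,0],[32,1.5,0.3,103,0],[32,1.5,0.3,110,0],[32,1.5,0.3,110,0]]';python3 tray.py 11; python3 go.py .5773 .2625 .0268
```

```text
clock: 31.25
eef_pos: [0.5784, 0.2627, 0.0405]
ee_rot: [1.801, 2.558, 0.001]
force: [-0.3, 0.0, -2.0]
grip_width: 0.0383
insert_small_round 0.85 [143.9 267.2] [0.4856 0.2303]
table z -0.00023344266405235723
   sr 1239 [0.4847 0.2309] [0.0294 0.0399] 58.2 0.0085
   lr 2962 [0.5735 0.273 ] [0.0558 0.0322] 19.6 0.0083
   sq 2043 [0.4494 0.3226] [0.0479 0.0511] 18.3 0.0085
   ob 4241 [0.5432 0.3567] [0.0791 0.0445] 19.7 0.0085
shift mm [ 0.1 -2.  14.8] turn 0 | alt turn 0.0 | now [0.579  0.2631 0.0417] j6 0.05 t 31.5 tilt [-0.0102  0.0101] F [-0.3  0.6 -0.7]
```

View pics/t_11.png

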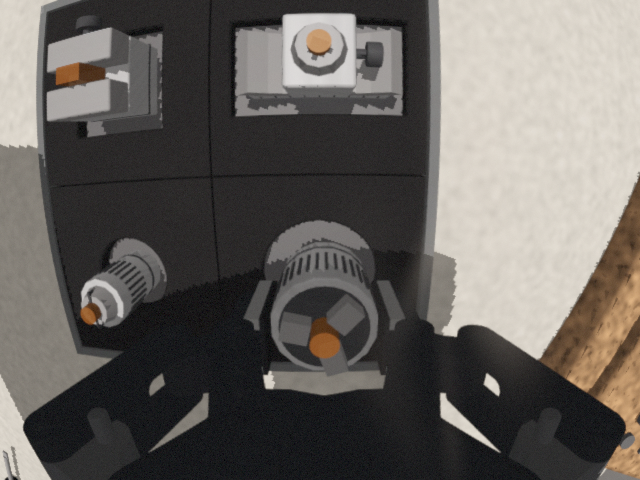

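```bash
python3 -m crank '[[32,0.2,-1.8,4,0],[32,0.2,-1.8,8,0],[32,0.2,-1.8,11,0],[32,0.2,-1.8,13.3,0],[32,0.2,-1.8,14.5,0],[32,0.2,-1.8,15,0]]'; python3 go.py .5773 .2625 .0268
```

```text
clock: 32.1
eef_pos: [0.5774, 0.2626, 0.0269]
ee_rot: [1.8, 2.558, 0.003]
force: [-4.7, -2.3, 13.5]
grip_width: 0.0385
shift mm [-0.  -0.1  0.1] turn 0 | alt turn 0.0 | now [0.5774 0.2626 0.0269] j6 0.06 t 32.1 tilt [-0.0103  0.0098] F [-4.7 -2.3 13.5]
```

```bash
python3 -m crank '[[40,0,0,-0.5,0],[44,0,0,-0.5,0],[52,0,0,-0.5,0],[58,0,0,-0.5,0],[60,0,0,-2,0],[60,0,0,-25,0],[60,0,0,-60,0],[60,0,0,-95,0],[60,0,0,-130,0],[60,0,0,-150,0]]'; python3 -m crank '[[60,-40,-10,-20,0],[60,-80,-20,-20,0],[60,-80,-20,-20,0]]'; python3 tray.py 12
python3 - <<'E'
from h import *
for n in ("scene","side"):
    s=snapshot(n); cv2.imwrite(f"pics/{n}_end.png",s["pixels"])
    for d in tip_of(n,"eyepiece_a")[:2]: print(n,round(d["confidence"],2),np.round(atz(s,d["xy"],0)[:2],4))
E
python3 loc.py | egrep "ea|eb|table"
```

```text
clock: 33.1
eef_pos: [0.5763, 0.2639, 0.1799]
ee_rot: [1.799, 2.556, 0.007]
force: [1.1, 0.7, 0.8]
grip_width: 0.0599
clock: 33.4
eef_pos: [0.5847, 0.1782, 0.2016]
ee_rot: [1.801, 2.553, 0.008]
force: [-1.2, 0.7, -0.3]
grip_width: 0.0598
insert_small_round 0.63 [235.8 122.6] [0.4853 0.2291]
insert_oblong 0.64 [342.7  15.1] [0.5434 0.3563]
table z -0.00031424916594938786
   sr 589 [0.486 0.231] [0.0341 0.0403] 11.4 0.0084
   lr 1012 [0.5772 0.2639] [0.0555 0.0553] 27.9 0.0084
   sq 609 [0.4516 0.3196] [0.0495 0.0394] 19.8 0.0085
   ob 840 [0.5445 0.3539] [0.0791 0.0356] 19.7 0.0085
scene 0.75 [ 0.4724 -0.2895]
scene 0.65 [ 0.5953 -0.1741]
side 0.67 [ 0.4698 -0.2947]
side 0.58 [ 0.598  -0.1723]
scene tray ((0.5156611204147339, 0.2927142381668091), (0.21367362141609192, 0.2113364189863205), 20.27903175354004) table z -0.0017862184064933962 top z 0.017160451650896306
side tray ((0.5139838457107544, 0.2919151186943054), (0.21075573563575745, 0.21235208213329315), 20.23283576965332) table z 0.0034724929913456538 top z 0.02093345698710913
ea scene 401 [ 0.468  -0.2899] 0.0015 0.058
ea side 309 [ 0.4699 -0.2931] 0.0016 0.065
eb scene 443 [ 0.5957 -0.1656] 0.0014 0.058
eb side 303 [ 0.5981 -0.1683] 0.0017 0.063
  return _methods._mean(a, axis=axis, dtype=dtype,
  ret = ret.dtype.type(ret / rcount)
```

View pics/t_12.png

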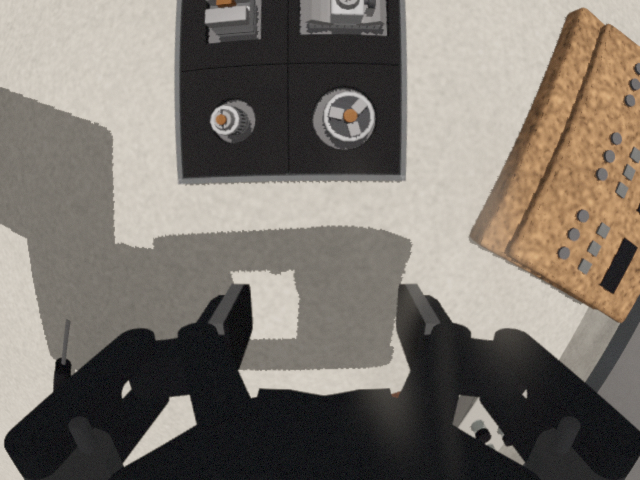

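View pics/scene_end.png

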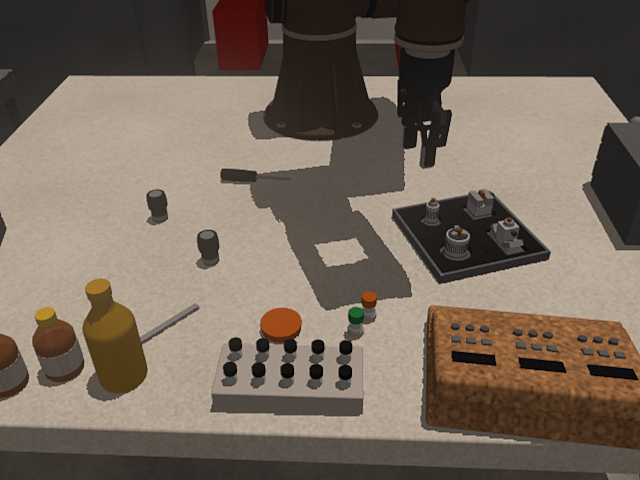

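View pics/side_end.png

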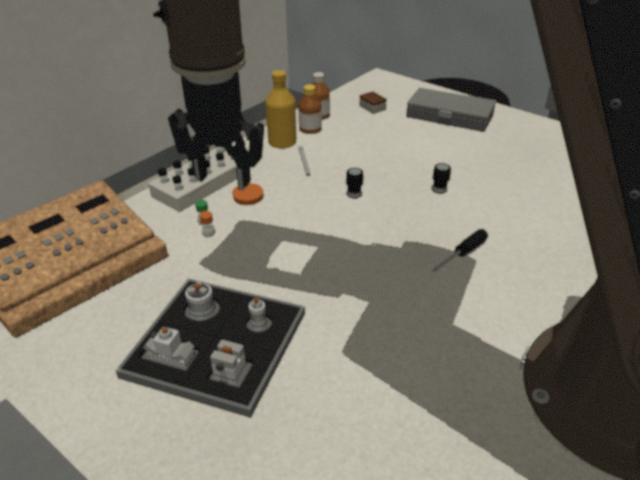

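All three pictures show the four holders standing in their pockets, and the eyepieces have not moved. I'll do one numeric check of heights and centres before handing in.

Run:
```python
from h import *
from scipy.optimize import least_squares
T=dict(small=(.4852,.2298,.012),large=(.5772,.2625,.02),square=(.452,.322,None),oblong=(.5442,.3553,None))
for n,z0 in(("scene",-.0018),("side",.0035),("wrist",-.0003)):
    s=snapshot(n);W,g=cloud(s,n=="wrist");W=W[g];W[:,2]-=z0
    for k,(x,y,r) in T.items():
        P=W[(np.hypot(W[:,0]-x,W[:,1]-y)<.04)&(W[:,2]>.024)&(W[:,2]<.09)]
        if len(P)<40: continue
        c=P[:,:2].mean(0)
        if r:
            Q=P[P[:,2]<.051]; c=least_squares(lambda c:np.hypot(Q[:,0]-c[0],Q[:,1]-c[1])-r,c,loss="soft_l1",f_scale=.002).x
        print(n,k,"top",np.round(np.percentile(P[:,2],99.5),4),"xy",np.round(c,4))
```

```text
scene small top 0.0663 xy [0.4868 0.2302]
scene large top 0.0654 xy [0.5787 0.2638]
scene square top 0.0621 xy [0.4624 0.3212]
scene oblong top 0.0654 xy [0.555  0.3531]
side small top 0.0656 xy [0.4861 0.2283]
side large top 0.0649 xy [0.5781 0.262 ]
side square top 0.0605 xy [0.4474 0.3253]
side oblong top 0.0645 xy [0.537  0.3564]
wrist small top 0.0651 xy [0.4858 0.2304]
wrist large top 0.0652 xy [0.578  0.2641]
wrist square top 0.0611 xy [0.4581 0.3162]
wrist oblong top 0.0641 xy [0.5454 0.3505]
```

Tops came out at about 64–66 mm (expected 64), and 60–62 mm for the vice (expected 60), so all four are on the floor. Both round ones are within about 2 mm of centre. Handing in.

```bash
python3 -c "
from station import job_done
print(job_done())"
```

```text
the job is handed in; nothing more can be done
None
```

All four holders are back in their own pockets (oblong, square, slim round, stout round). Each was lowered until it touched the pocket floor before I released it. I handed the job in at about 34 s of the 106 s allowed; `job_done()` gave no verdict.

- **Heights:** the tops measured about 64–66 mm above the table (64 mm expected), and 60–62 mm for the square holder (60 mm expected). This matches holders fully down and upright.
- **Position:** the two round holders measured within about 2 mm of their pocket centres. For the square and oblong holders, the point-cloud averages in this check were up to about 11 mm off and differed between cameras. Each camera sees only part of those shapes, so I don't count that as a measurement. I rely on the gripper's release positions, within about 1 mm of the pocket centres, and on the pictures.
- **Eyepieces:** both are still standing where they were. Circle fits before and after agree to under 1 mm. The network's point for the second one shifted by about 5–8 mm, but the fits and pictures show no movement.
- **Slip along the way:** one small sideways correction above the stout holder went about 10 mm the wrong way. I corrected it before descending, and nothing was touched.

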